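# Load and lock the barbecue caddy

### The arm

A 6-joint arm with a two-finger parallel gripper is mounted at the origin on a cart in front of the work surface, level with it; the furniture and walls round the work are solid. World frame = base frame: x ahead of the robot, y to its left, z up, the work surface at z = 0. Lengths are in m, angles in rad, forces in N, time in s.
With the tool pointing down it reaches from about 0.4 to 0.825 m from the base axis. Payload 7 kg.
Tool frame: the origin (TCP) lies on the mounting face of the last link; the fingertips stand 178 mm ahead of it and the grasp point (between the pads) lies arm.grip_depth ahead of it (arm.grip_depth is the distance from the TCP to the grasp point, in m); z points along the fingers, y is the direction in which the jaws open and shut (so a half turn about z gives the same grasp; the last joint's range is limited). The gripper opens to 88 mm and grips with 3 to 60 N. Pads are 19 mm wide; open, the fingers measure 130 mm over their backs; the gripper's body (78 mm by 193 mm) begins 47 mm behind the grasp point.
Start: joints at [1.547, 0.359, 0.012, 0, -1.224, -0.288], TCP at [0.207, 0.642, 0.405] pointing down, gripper open.
Joint ranges: [-3.07, 3.07], [-1.43, 2.12], [-1.02, 1.25], [-3.03, 1.67], [-3.05, -0], [-3.03, 3.03]. Speed limits (rad/s): [2.39, 2.39, 3.01, 3.14, 3.14, 3.14].

### API

Orientations are given as [roll, pitch, yaw] about the fixed x, y, z axes, in that order (R = Rz(yaw) Ry(pitch) Rx(roll)).
In Python, from station import arm gives the robot as it stands.
- The arm moves only by the tool carry_out, never from a script. Its argument "targets" is a list that holds one entry, the list of rows, each a list of 7 numbers: the turn, a rotation vector about the tool's x, y, z in units of 8 degrees (1.0 is 8 degrees), then the shift along the tool's x, y, z in units of 2.5 cm (1.0 is 2.5 cm), then the opening, from -1 (shut) to 1 (fully open). A call has 1 to 20 rows; each row shifts and turns the commanded pose from where the row before left it, along the tool's axes as they then stand; what a row does not reach is not made up. A row lasts 1/8 s, in which the tool goes at most 62.5 mm and 10.7 degrees, less where a joint would pass 70% of its speed; a pose out of reach is approached as far as the arm can. A call with a number of a shift or a turn outside -1 to 1 is refused whole. A call with a gripper value outside its range is refused whole. The fingers move at their own pace and stop on an object; "squeeze" is the grip in N (left out, the last holds). Time passes only in rows, so rows that do not move let the fingers close. It gives the time, the measured TCP pose, the force and the opening at its end, in the units of the state.
- arm.get_state(): the state, without advancing time (a new reading comes with each control period).
- arm.grab_frame(name): name is "side" or "top" or "wrist"; returns (picture, depth): 384x512x3 uint8, red, green, blue; 384x512 float32, m along the optical axis (not along the pixel's ray), 0 where there is no reading.
- arm.camera_model(name): a dict with "camera_matrix" (3x3 intrinsics, pixels), "world_from_camera" (4x4, takes a point from camera to world coordinates). Camera axes: x right, y down, z forward; pixel columns grow to the right and rows downward; lengths in m; the calibration is good to about 2 mm. A picture is of the moment at which its call begins: read the wrist's pose just before it. camera_model takes no time and is no camera call; for the wrist camera it gives the pose at the moment of the call.
- arm.job_done(): hands the job in, once; it reports no verdict.
Trained networks look in the newest picture that a camera, given by its name, has taken for a name from the list of things; names that differ only in an ending like _2 or _b are one class to them, and where a whole thing is asked for, a point or a joint stands for the part that bears it (a point fixed in the world has none). Each returns a list of dicts, best first, with "conf" (0 to 1); they miss things now and then, are a little off and sometimes report something else, mostly with a low value. They report only what shows in the picture. A call takes as long as a camera call. They do not tell look-alikes from the thing itself.
- arm.spot_in(camera, query): "point" ([row, column] in pixels, amid what is visible of it).
- arm.landmark_of(camera, query): "point" ([row, column] in pixels: a listed point, or the origin of a listed thing).
The state is a dict: "t": time; "q": joint angles; "qd": joint speeds; "joint_efforts": joint torques, N m; "eef_pos": TCP position; "ee_rot": TCP orientation; "force": force on the tool from outside, world axes, zero at the start; "moment": the same for the moment, N m; "width": finger opening in m.
Only numpy, scipy, OpenCV 4.12 (cv2) and the standard library are available. Lean on these libraries where they do the work, as an engineer would, in place of code of your own. Each camera call takes 0.05 s, during which the arm holds its last target.

### The job

Get the caddy ready to carry out to the barbecue: pull every skewer out of the wooden holder block and stand each fully down in a socket of the caddy, and stand the kitchen timer and the seasoning tin from the right-hand side of the worktop upright in the middle of the caddy's two cork squares, one on each. Once all the skewers are in, push the caddy's comb fully home over them by its knob, then, while it is held home, turn the knob anticlockwise to its end stop so that it stays locked. Leave the mug where it is.

Things in the scene. Friction and masses are not known exactly. Their poses are not given: they have to be found in the camera images.
- caddy: Low wooden caddy, fixed. Origin on the worktop under its middle; x from its knob end to its row of skewer sockets, y left of that. Base 270 x 360 x 8 mm (x -150 to 120). Socket bar 46 x 206 mm, top at z 62 mm, centre at x 80, y 60 mm. A steel comb, the keeper, slides along x on y = 60 mm at z 68 to 74 mm. A steel latch post 10 x 22 mm, top at z 89 mm, stands at x -111, y 60 mm.
- keeper (a joint): Travel of the comb in m along the caddy's +x: 0 = open, the start; 0.030 = fully home at its stop, its 18 mm notches round the skewers' necks above their guards. A spring pushes it open with 2 N at 0, 4 N at home: hold it home until locked (it may then settle to about 0.028). A skewer not fully seated blocks it. Push and turn it by its knob.
- knob (a joint): Turn of the locking knob on the comb in rad, anticlockwise from above: starts at 0 to 0.25, locked at its end stop 1.35. Its lug, a 10 mm bar 50 mm long from the axis, then points along the caddy's -x and bears on the latch post, keeping the comb home. It passes the post only while the comb is fully home, else it strikes the post's side. Friction 0.05 N m.
- knob_grip (a point): Centre of the knob's grip, on its axis, moving with the comb: upright black bar 62 mm long, 13 mm thick, 36 mm high (18 mm above and below this point, which is 110 mm above the worktop; lug top 25 mm below it). At joint value 0 its length lies 1.79 rad anticlockwise from the caddy's x; at 1.35 along the caddy's x. Site axes turn with it and equal the caddy's at 0.
- socket0 (a point): Mouth of socket 0 in the caddy: centre of a 13 mm square hole, 54 mm deep, on top of the socket bar, 62 mm above the worktop. The four stand in a row 50 mm apart along the caddy's y, socket 0 at the right (-y) end. Axes as the caddy's.
- socket1 (a point): Mouth of socket 1 in the caddy: centre of a 13 mm square hole, 54 mm deep, on top of the socket bar, 62 mm above the worktop. The four stand in a row 50 mm apart along the caddy's y, socket 0 at the right (-y) end. Axes as the caddy's.
- socket2 (a point): Mouth of socket 2 in the caddy: centre of a 13 mm square hole, 54 mm deep, on top of the socket bar, 62 mm above the worktop. The four stand in a row 50 mm apart along the caddy's y, socket 0 at the right (-y) end. Axes as the caddy's.
- socket3 (a point): Mouth of socket 3 in the caddy: centre of a 13 mm square hole, 54 mm deep, on top of the socket bar, 62 mm above the worktop. The four stand in a row 50 mm apart along the caddy's y, socket 0 at the right (-y) end. Axes as the caddy's.
- pad_near (a point): Centre of the near (knob end) cork square, 66 x 66 mm, right of the comb, let in flush with the top of the caddy's base board, 8 mm above the worktop. Either square takes the kitchen timer or the seasoning tin. Axes as the caddy's.
- pad_far (a point): Centre of the far (socket end) cork square, 66 x 66 mm, right of the comb, let in flush with the top of the caddy's base board, 8 mm above the worktop. Either square takes the kitchen timer or the seasoning tin. Axes as the caddy's.
- holder: Wooden block that the skewers stand in at the start, fixed; 66 x 206 mm, 62 mm high. Origin underneath its centre. Its four holes, 13 mm square, are in a row along its own y, 45 mm apart; some may be empty.
- skewer0_grip (a point): Skewer (skewer0; not every start has it): centre of its round dark wooden grip, 20 mm in diameter and 60 mm long. z points up the skewer to the free end of the grip, 30 mm above this point. The rest of it is listed with its guard. About 60 g.
- skewer0_guard (a point): Centre of the underside of skewer0's steel guard, a disc 24 mm in diameter and 4 mm thick, 52 mm below the centre of the grip. Above it a neck 10 mm in diameter runs 18 mm up to the grip; below it a blade 10 mm in diameter runs 52 mm down to a point. Fully seated, the guard rests on the rim of its socket. Axes as the skewer's.
- skewer1_grip (a point): Skewer (skewer1; not every start has it): centre of its round dark wooden grip, 20 mm in diameter and 60 mm long. z points up the skewer to the free end of the grip, 30 mm above this point. The rest of it is listed with its guard. About 60 g.
- skewer1_guard (a point): Centre of the underside of skewer1's steel guard, a disc 24 mm in diameter and 4 mm thick, 52 mm below the centre of the grip. Above it a neck 10 mm in diameter runs 18 mm up to the grip; below it a blade 10 mm in diameter runs 52 mm down to a point. Fully seated, the guard rests on the rim of its socket. Axes as the skewer's.
- skewer2_grip (a point): Skewer (skewer2; not every start has it): centre of its round dark wooden grip, 20 mm in diameter and 60 mm long. z points up the skewer to the free end of the grip, 30 mm above this point. The rest of it is listed with its guard. About 60 g.
- skewer2_guard (a point): Centre of the underside of skewer2's steel guard, a disc 24 mm in diameter and 4 mm thick, 52 mm below the centre of the grip. Above it a neck 10 mm in diameter runs 18 mm up to the grip; below it a blade 10 mm in diameter runs 52 mm down to a point. Fully seated, the guard rests on the rim of its socket. Axes as the skewer's.
- skewer3_grip (a point): Skewer (skewer3; not every start has it): centre of its round dark wooden grip, 20 mm in diameter and 60 mm long. z points up the skewer to the free end of the grip, 30 mm above this point. The rest of it is listed with its guard. About 60 g.
- skewer3_guard (a point): Centre of the underside of skewer3's steel guard, a disc 24 mm in diameter and 4 mm thick, 52 mm below the centre of the grip. Above it a neck 10 mm in diameter runs 18 mm up to the grip; below it a blade 10 mm in diameter runs 52 mm down to a point. Fully seated, the guard rests on the rim of its socket. Axes as the skewer's.
- timer_center (a point): Wind-up kitchen timer, round, base 67 mm in diameter, 50 mm high: the base is 20 mm high with a tapering dial above it (grip the base); stands to the right of the caddy. The point is at its centre, 25 mm above its foot; z is up. 0.14 kg.
- tin_center (a point): Seasoning tin: squat round lidded steel tin, 60 mm in diameter, 44 mm high, stands to the right of the caddy. The point is at its centre, 22 mm above its foot; z is up. 0.18 kg.
- mug: Mug, 78 x 108 mm, 101 mm high, loose, behind the timer and tin on the right; origin under its centre. To be left alone.
Mind the look-alikes: they are no part of the job. Leave any pink look-alike of the part that bears skewer0_grip alone. Of the things like the part that bears timer_center, leave any that is purple; of the rest the larger one is meant.

How it is judged:
By the outcome, as a careful person would: the job done as asked, in the order asked, and still so for the second after the job is handed in, with the robot touching nothing.
Of skewer0, skewer1, skewer2, skewer3 only 3 to 4 are there at a start; the rules pass over those that are not, and their reading is None.
At some moment in a run one of timer, tin may be knocked a few centimetres aside while the robot is not near it.
It also fails if it takes over 200 s, if anything falls off the work surface, if the arm or the gripper's body presses on something with over 40 N, if the wrist force passes 120 N, or if a joint passes its speed limit or range.

## Working session

There is one attempt and no reset: what is moved stays moved. The work goes in short steps, Python scripts to look and compute and a tool call to move; the robot and the scene stay as the last step left them, time stands still between calls to the robot, and variables do not carry over. Pictures are saved under pics/ and viewed, and the job is handed in when it is done.

Besides the shell and the picture viewer there is one more tool, called after "Emit:" by a JSON object that holds its "op" and its "data", one argument or row to a line. carry_out: Moves the arm, as the interface text tells. Its arguments: {"type":"object","properties":{"targets":{"type":"array"},"squeeze":{"type":"number"}},"required":["targets"]}

```bash
ls; mkdir -p pics
cat > h.py <<'E'
import numpy as np, cv2
from station import arm
from scipy.spatial.transform import Rotation as R
def snap(cam,name=None):
    im,d=arm.grab_frame(cam)
    if name: cv2.imwrite('pics/'+name+'.png',im[:,:,::-1])
    return im,d
def world(cam,r,c,d,m=None):
    m=m or arm.camera_model(cam);K=np.array(m['camera_matrix']);T=np.array(m['world_from_camera'])
    p=np.array([(c-K[0,2])/K[0,0]*d,(r-K[1,2])/K[1,1]*d,d,1]);return (T@p)[:3]
def atz(cam,r,c,z,m=None):
    m=m or arm.camera_model(cam);K=np.array(m['camera_matrix']);T=np.array(m['world_from_camera'])
    v=T[:3,:3]@np.array([(c-K[0,2])/K[0,0],(r-K[1,2])/K[1,1],1]);o=T[:3,3]
    return o+v*(z-o[2])/v[2]
def proj(cam,p,m=None):
    m=m or arm.camera_model(cam);K=np.array(m['camera_matrix']);T=np.linalg.inv(np.array(m['world_from_camera']))
    q=K@(T@np.append(p,1))[:3];return q[1]/q[2],q[0]/q[2]
E
python3 - <<'E'
from h import *
s=arm.get_state();print(s, arm.grip_depth)
for c in ['side','top','wrist']:
    snap(c,c+'0'); m=arm.camera_model(c);print(c,np.round(m['camera_matrix'],1).tolist(),np.round(m['world_from_camera'],3).tolist())
E
```

```text
pics
{'t': 0.0, 'q': array([ 1.54707835e+00,  3.59346375e-01,  1.10612807e-02, -3.75612824e-04,
       -1.22405730e+00, -2.88108574e-01]), 'qd': array([-0.00018852,  0.00079391, -0.0015468 ,  0.0016524 ,  0.00076461,
       -0.0006943 ]), 'joint_efforts': array([-3.94483031e-04, -5.82716274e+01,  2.93054366e+01,  6.99729323e+00,
        7.06183855e-03, -1.61405947e-04]), 'eef_pos': array([0.20701932, 0.6422626 , 0.4037451 ]), 'ee_rot': array([ 3.14000997e+00, -1.00797103e-04, -3.11954388e-01]), 'force': array([-0.18750838,  0.43722615,  0.20119975]), 'moment': array([-0.00285464, -0.00192781, -0.03514618]), 'width': 0.08773161767920891} 0.1593
side [[407.8, 0.0, 253.3], [0.0, 407.8, 189.0], [0.0, 0.0, 1.0]] [[-0.985, -0.117, 0.124, 0.423], [-0.171, 0.68, -0.713, 0.938], [-0.001, -0.724, -0.69, 1.009], [0.0, 0.0, 0.0, 1.0]]
top [[402.5, 0.0, 251.4], [0.0, 402.5, 196.9], [0.0, 0.0, 1.0]] [[-0.043, -0.978, 0.203, 0.292], [-0.999, 0.042, -0.01, -0.011], [0.002, -0.203, -0.979, 1.526], [0.0, 0.0, 0.0, 1.0]]
wrist [[315.9, 0.0, 257.8], [0.0, 315.9, 196.3], [0.0, 0.0, 1.0]] [[-0.307, -0.919, -0.249, 0.272], [-0.952, 0.296, 0.079, 0.621], [0.001, 0.262, -0.965, 0.385], [0.0, 0.0, 0.0, 1.0]]
```

View pics/side0.png

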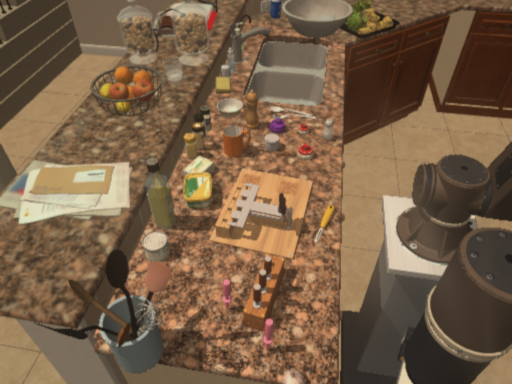

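View pics/top0.png

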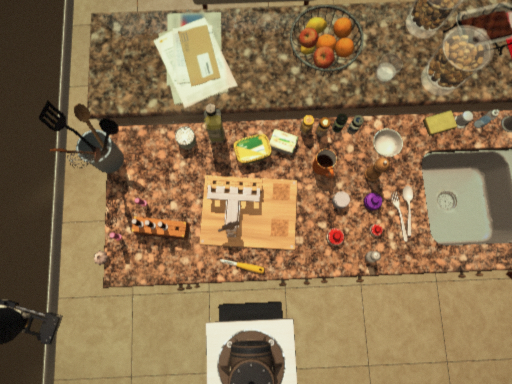

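View pics/wrist0.png

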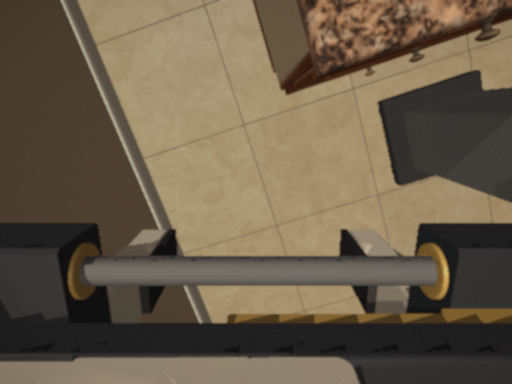

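Run:
```python
from h import *
im,_=snap('top');a=cv2.resize(im[165:285,90:310],None,fx=3.6,fy=3.6,interpolation=cv2.INTER_CUBIC);cv2.imwrite('pics/topA.png',a[:,:,::-1])
a=cv2.resize(im[140:280,290:430],None,fx=4,fy=4,interpolation=cv2.INTER_CUBIC);cv2.imwrite('pics/topB.png',a[:,:,::-1])
im,_=snap('side');a=cv2.resize(im[160:360,140:350],None,fx=3,fy=3,interpolation=cv2.INTER_CUBIC);cv2.imwrite('pics/sideA.png',a[:,:,::-1])
for c in ['top','side']:
  snap(c)
  for q in ['caddy','holder','knob_grip','socket0','socket1','socket2','socket3','pad_near','pad_far','skewer0_grip','skewer0_guard','timer_center','tin_center','mug']:
    print(c,q,[(round(x['conf'],2),np.round(x['point'],1).tolist()) for x in arm.landmark_of(c,q)])
```

```text
top caddy [(0.68, [209.8, 255.6])]
top holder [(0.77, [229.5, 162.0])]
top knob_grip [(0.74, [225.2, 149.3]), (0.53, [224.8, 150.3]), (0.51, [227.2, 228.9]), (0.26, [228.9, 163.3])]
top socket0 [(0.93, [183.4, 228.6]), (0.8, [185.3, 209.4]), (0.77, [181.9, 243.3]), (0.68, [185.7, 257.4]), (0.18, [168.2, 322.1])]
top socket1 [(0.93, [183.4, 228.6]), (0.8, [185.3, 209.4]), (0.77, [181.9, 243.3]), (0.68, [185.7, 257.4]), (0.18, [168.2, 322.1])]
top socket2 [(0.93, [183.4, 228.6]), (0.8, [185.3, 209.4]), (0.77, [181.9, 243.3]), (0.68, [185.7, 257.4]), (0.18, [168.2, 322.1])]
top socket3 [(0.93, [183.4, 228.6]), (0.8, [185.3, 209.4]), (0.77, [181.9, 243.3]), (0.68, [185.7, 257.4]), (0.18, [168.2, 322.1])]
top pad_near [(0.58, [225.5, 277.8]), (0.58, [207.9, 252.7])]
top pad_far [(0.67, [191.6, 278.9])]
top skewer0_grip [(0.62, [236.9, 131.3]), (0.57, [218.3, 132.8]), (0.45, [222.3, 135.9]), (0.21, [237.4, 333.5])]
top skewer0_guard [(0.6, [209.1, 142.0]), (0.56, [222.6, 142.6]), (0.52, [239.1, 126.2])]
top timer_center [(0.83, [239.4, 338.7]), (0.66, [226.8, 372.6]), (0.61, [196.5, 374.6]
[... 592 characters left out ...]
0.85, [189.8, 237.5]), (0.85, [210.0, 229.4]), (0.26, [203.8, 285.0])]
side socket3 [(0.97, [196.2, 235.0]), (0.89, [220.1, 224.0]), (0.85, [189.8, 237.5]), (0.85, [210.0, 229.4]), (0.26, [203.8, 285.0])]
side pad_near [(0.91, [186.1, 291.7])]
side pad_far [(0.7, [177.9, 249.0])]
side skewer0_grip [(0.81, [311.7, 286.3]), (0.64, [151.7, 239.0]), (0.58, [293.1, 257.6]), (0.57, [342.8, 244.5])]
side skewer0_guard [(0.82, [327.1, 231.8]), (0.71, [303.0, 258.1]), (0.5, [327.4, 281.5]), (0.38, [143.5, 268.3])]
side timer_center [(0.74, [125.0, 278.1]), (0.59, [148.3, 302.2]), (0.57, [128.5, 302.0])]
side tin_center [(0.61, [143.6, 270.1])]
side mug [(0.71, [152.0, 237.6]), (0.16, [210.1, 229.9])]
```

View pics/topA.png

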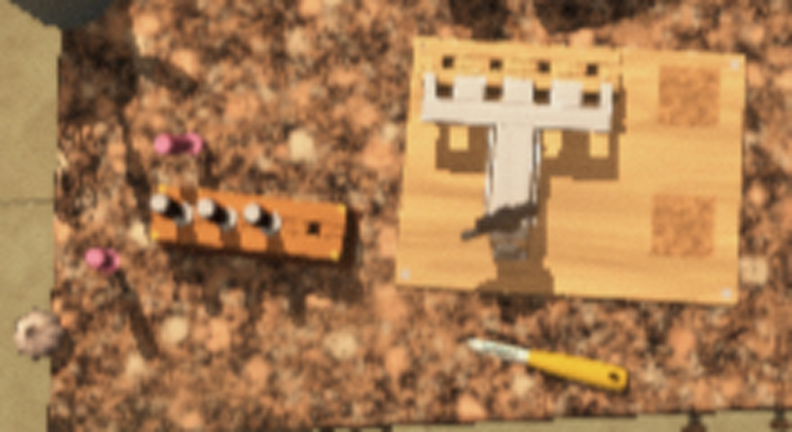

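View pics/topB.png

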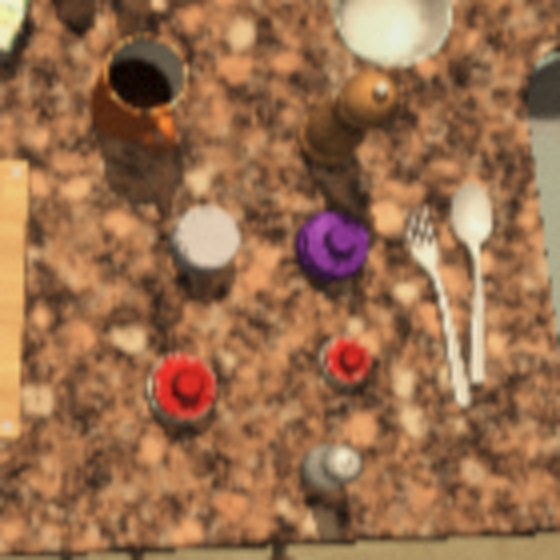

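View pics/sideA.png

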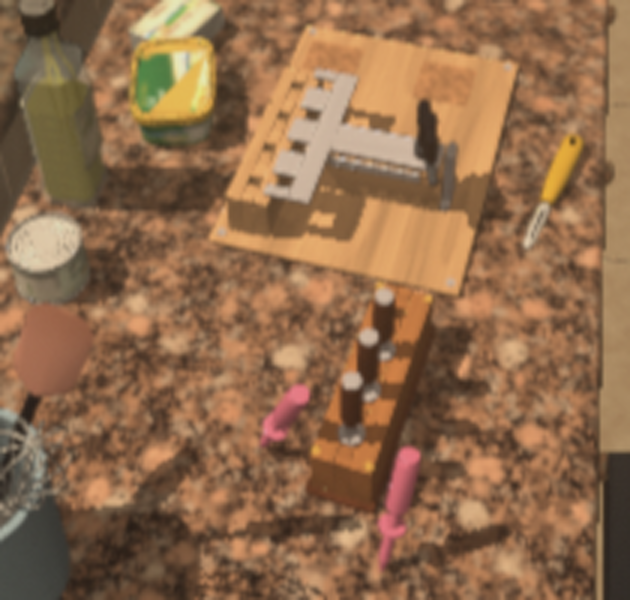

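Run:
```python
from h import *
m=arm.camera_model('top')
for n,(c,r) in dict(TL=(205.8,175.6),TR=(296.7,180.8),BR=(295,249.2),BL=(200.6,243.6)).items(): print(n,atz('top',r,c,.008,m).round(3))
for n,(c,r,z) in dict(timer=(336,237.,.05),tin=(341.5,199.6,.044),mug=(325,160,.1),crock=(106,155,.15),sp1=(50,115,.3),sp2=(108,127,.3),pinkA=(139,205,.01),pinkB=(117.6,237,.1),pinkBlow=(117.6,237,.0),
 sk0=(135.5,221.5,.144),sk1=(149,222.5,.144),sk2=(162,224,.144),hole=(177,228,.062),padn=(280,227,.008),padf=(281,191.5,.008),bottle=(215,120,.2)).items(): print(n,atz('top',r,c,z,m).round(3))
```

```text
TL [0.699 0.146 0.008]
TR [ 0.664 -0.206  0.008]
BR [ 0.4   -0.182  0.008]
BL [0.436 0.171 0.008]
timer [ 0.435 -0.331  0.05 ]
tin [ 0.575 -0.365  0.044]
mug [ 0.716 -0.304  0.1  ]
crock [0.752 0.486 0.15 ]
sp1 [0.846 0.617 0.3  ]
sp2 [0.796 0.428 0.3  ]
pinkA [0.593 0.404 0.01 ]
pinkB [0.463 0.453 0.1  ]
pinkBlow [0.475 0.486 0.   ]
sk0 [0.509 0.379 0.144]
sk1 [0.504 0.332 0.144]
sk2 [0.497 0.287 0.144]
hole [0.492 0.25  0.062]
padn [ 0.486 -0.131  0.008]
padf [ 0.624 -0.143  0.008]
bottle [0.848 0.09  0.2  ]
```

Emit:
{"op": "carry_out", "data": {
  "targets": [
    [[0, 0, 1, 0, 0, 0, 1], [0, 0, 1, 0, 0, 0, 1], [0, 0, 1, 0, 0, 0, 1], [0, 0, 1, 0, 0, 0, 1], [0, 0, 1, 0, 0, 0, 1], [0, 0, 1, 0, 0, 0, 1], [0, 0, 1, 0, 0, 0, 1], [0, 0, 1, 0, 0, 0, 1], [0, 0, 1, 0, 0, 0, 1], [0, 0, 0.65, 0, 0, 0, 1], [0, 0, 0, 0.6, -0.95, 0, 1], [0, 0, 0, 0.65, -0.95, 0, 1], [0, 0, 0, 0.65, -0.95, 0, 1], [0, 0, 0, 0.65, -0.95, 0, 1], [0, 0, 0, 0.65, -0.95, 0, 1], [0, 0, 0, 0.65, -0.95, 0, 1]]
  ]
}}

```text
t: 3.75
eef_pos: [0.3424, 0.5319, 0.405]
ee_rot: [-3.141, 0.0, -1.659]
force: [0.2, -0.1, -1.0]
width: 0.0876
```

Emit:
{"op": "carry_out", "data": {
  "targets": [
    [[0, 0, 0, 0.6, -0.95, 0, 1], [0, 0, 0, 0.65, -0.95, 0, 1], [0, 0, 0, 0.65, -0.95, 0, 1], [0, 0, 0, 0.65, -0.95, 0, 1], [0, 0, 0, 0.65, -0.95, 0, 1], [0, 0, 0, 0.65, -0.95, 0, 1], [0, 0, 0, 0.65, -0.95, 0, 1], [0, 0, 0, 0, 0, 0, 1], [0, 0, 0, 0, 0, 0, 1]]
  ]
}}

```text
t: 4.88
eef_pos: [0.4965, 0.4063, 0.4048]
ee_rot: [3.142, 0.0, -1.66]
force: [0.4, 0.5, -0.6]
width: 0.0879
```

Run:
```python
from h import *
s=arm.get_state();print(s['t'],s['eef_pos'],s['ee_rot'],s['q'])
im,d=snap('wrist'); cv2.imwrite('pics/w1.png',cv2.resize(im,(768,576))[:,:,::-1]); np.savez('w1.npz',im=im,d=d,m=arm.camera_model('wrist'))
for q in ['socket0','knob_grip','skewer0_grip','skewer0_guard','caddy','holder']:
    print(q,[(round(x['conf'],2),np.round(x['point'],1).tolist()) for x in arm.landmark_of('wrist',q)])
```

```text
4.875 [0.49650685 0.40625011 0.40480625] [ 3.14158559e+00  2.02934324e-04 -1.66008835e+00] [ 9.89333912e-01  3.04017743e-01 -6.69072878e-02 -1.09581676e-04
 -1.19969579e+00 -1.07858620e+00]
socket0 []
knob_grip []
skewer0_grip [(0.84, [168.7, 237.3]), (0.81, [127.7, 309.5]), (0.59, [220.5, 235.2])]
skewer0_guard [(0.92, [175.2, 296.5]), (0.89, [159.2, 240.0]), (0.63, [195.7, 199.7])]
caddy []
holder [(0.89, [97.8, 245.9])]
```

View pics/w1.png

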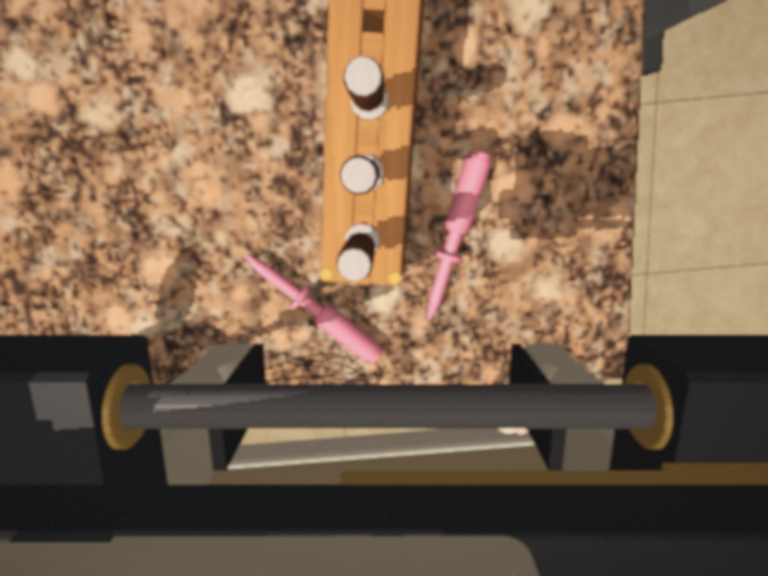

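Run:
```python
from h import *
f=np.load('w1.npz',allow_pickle=True);d=f['d'];m=f['m'].item()
ps=[]
for c,r in [(236.7,175.3),(239.3,116),(242,50.5)]:
    dd=np.median(d[int(r)-2:int(r)+3,int(c)-2:int(c)+3]);p=world('wrist',r,c,dd,m);print(p.round(4),atz('wrist',r,c,.144,m).round(4)); ps.append(p)
# holder end: yellow dots corners z .062
for c,r in [(326/1.5,274/1.5),(394/1.5,278/1.5),(374/1.5,20/1.5)]: print(atz('wrist',r,c,.062,m).round(4))
v=ps[0]-ps[2];print(np.hypot(v[0],v[1]),np.arctan2(-v[0],v[1]))
```

```text
[0.509  0.3838 0.1468] [0.5092 0.3844 0.144 ]
[0.5024 0.3399 0.1467] [0.5026 0.34   0.144 ]
[0.4959 0.296  0.1466] [0.496  0.2956 0.144 ]
[0.5373 0.4063 0.062 ]
[0.4901 0.4134 0.062 ]
[0.4887 0.2507 0.062 ]
0.08878086659224345 -0.14747412661305423
```

Emit:
{"op": "carry_out", "data": {
  "targets": [
    [[0, 0, 0, 1, -0.25, -0.15, 1], [0, 0, 0, 1, -0.25, -0.15, 1], [0, 0, 0, 1, -0.25, -0.15, 1], [0, 0, 0, 1, -0.25, -0.15, 1], [0, 0, 0, 1, -0.25, -0.15, 1], [0, 0, 0, 1, -0.25, -0.15, 1], [0, 0, 0, 1, -0.25, -0.15, 1], [0, 0, 0, 1, -0.25, -0.15, 1], [0, 0, 0, 1, -0.25, -0.15, 1], [0, 0, 0, 1, -0.25, -0.15, 1], [0, 0, 0, 1, -0.25, -0.15, 1], [0, 0, 0, 1, -0.25, -0.15, 1], [0, 0, 0, 0, 0, 0, 1], [0, 0, 0, 0, 0, 0, 1], [0, 0, 0, 0, 0, 0, 1]]
  ]
}}

```text
t: 7.1
eef_pos: [0.5443, 0.1021, 0.4495]
ee_rot: [3.141, -0.0, -1.659]
force: [0.3, 0.0, -0.2]
width: 0.0874
```

Run:
```python
from h import *
s=arm.get_state();print(s['t'],s['eef_pos'],s['ee_rot'],s['q'])
im,d=snap('wrist'); cv2.imwrite('pics/w2.png',cv2.resize(im,(768,576))[:,:,::-1]); np.savez('w2.npz',im=im,d=d,m=arm.camera_model('wrist'))
for q in ['socket0','knob_grip']:
    print(q,[(round(x['conf'],2),np.round(x['point'],1).tolist()) for x in arm.landmark_of('wrist',q)])
```

```text
7.1 [0.54433664 0.10213511 0.44950583] [ 3.14136703e+00 -4.46698427e-05 -1.65871102e+00] [ 5.39075766e-01  1.32528316e-01 -1.87076802e-01 -1.01326379e-04
 -1.25140013e+00 -6.26958638e-01]
socket0 [(0.92, [98.8, 154.0]), (0.74, [189.2, 162.3]), (0.72, [144.4, 156.1]), (0.71, [51.6, 156.6])]
knob_grip [(0.94, [124.9, 312.9])]
```

View pics/w2.png

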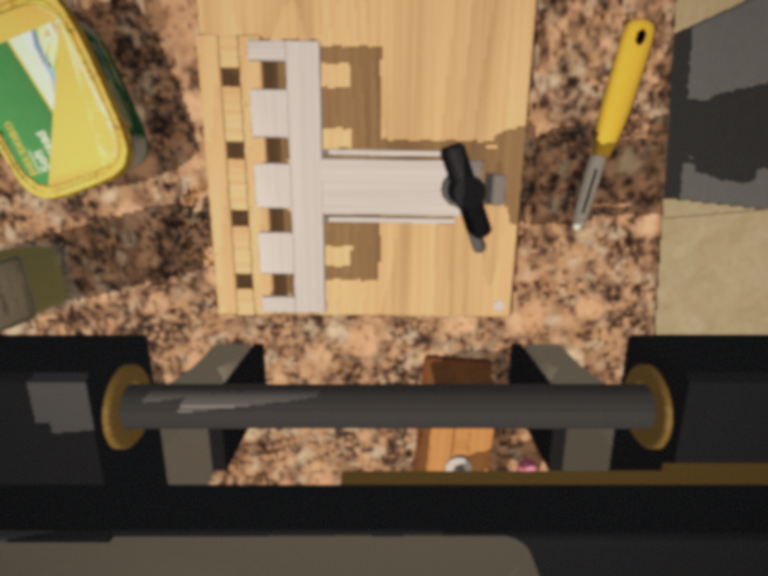

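Run:
```python
from h import *
f=np.load('w2.npz',allow_pickle=True);d=f['d'];m=f['m'].item();im=f['im']
g=cv2.cvtColor(im,cv2.COLOR_RGB2GRAY)
P=[]
for c,r in [(230,76),(235,150),(240,217),(244,281)]:
    c/=1.5;r/=1.5;r0,c0=int(r)-9,int(c)-9
    w=g[r0:r0+19,c0:c0+19].astype(float)
    mask=(w<95).astype(np.uint8)
    n,l,st,ce=cv2.connectedComponentsWithStats(mask)
    k=max(range(1,n),key=lambda i:st[i,4]);cc=ce[k]
    p=atz('wrist',r0+cc[1],c0+cc[0],.062,m);P.append(p);print(st[k],cc+[c0,r0],p.round(4))
P=np.array(P);v=P[3]-P[0];print(np.linalg.norm(np.diff(P[:,:2],axis=0),axis=1),'yaw',np.arctan2(-v[0],v[1]))
a=cv2.resize(im[30:210,130:370],None,fx=3.3,fy=3.3,interpolation=cv2.INTER_CUBIC);cv2.imwrite('pics/w2c.png',a[:,:,::-1])
for n,c,r,z in [('knob',465/1.5,190/1.5,.128),('corner',500/1.5,306/1.5,.008)]: print(n,atz('wrist',r,c,z,m).round(4))
# bar top points by depth
T=np.array(m['world_from_camera']);K=np.array(m['camera_matrix'])
rr,cc=np.mgrid[0:384,0:512];X=np.stack([(cc-K[0,2])/K[0,0]*d,(rr-K[1,2])/K[1,1]*d,d,np.ones_like(d)],-1)@T.T
z=X[...,2]; sel=(z>.115)&(z<.14)&(rr<210)&(d>0)&(cc>250)&(cc<360)
Q=X[sel][:,:2];print(len(Q),z[sel].mean(),Q.mean(0));u,s,vt=np.linalg.svd(Q-Q.mean(0));print(s/np.sqrt(len(Q)),vt[0],np.arctan2(vt[0][1],vt[0][0]))
rect=cv2.minAreaRect(Q.astype(np.float32)*1000);print(rect)
# bar top plane z check
sel=(rr>60)&(rr<200)&(cc>140)&(cc<150);print(np.median(z[sel]))
```

```text
[  4   5  11  11 117] [153.08547009  50.94017094] [ 0.6434 -0.0388  0.062 ]
[ 5  4 10 10 98] [156.42857143  99.59183673] [0.6484 0.011  0.062 ]
[ 4  6 10  9 89] [159.5505618  144.95505618] [0.6534 0.061  0.062 ]
[ 5  5 10  9 77] [162.33766234 187.49350649] [0.6586 0.1114 0.062 ]
[0.05004923 0.05026995 0.05066871] yaw -0.10069207836770576
knob [0.4892 0.0515 0.128 ]
corner [0.4426 0.1672 0.008 ]
1036 0.12601669067398572 [0.4876996  0.05191795]
[0.01649577 0.00442868] [-0.28047048  0.95986265] 1.8550805524844909
((486.76385498046875, 52.896728515625), (19.733295440673828, 61.663448333740234), 23.747859954833984)
0.06317671630825111
```

View pics/w2c.png

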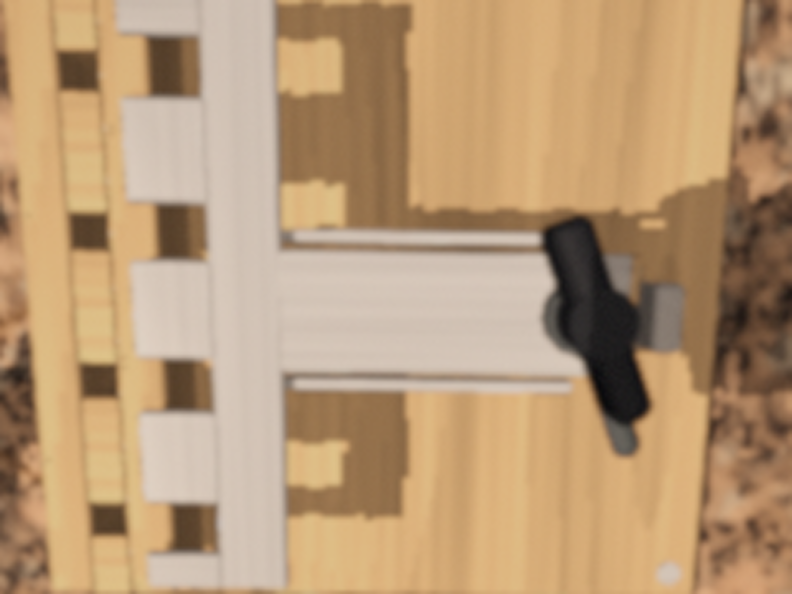

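```bash
cat >> h.py <<'E'
def delta(*pts,yaw=None,start=None):
    s=arm.get_state();p=np.array(s['eef_pos']) if start is None else np.array(start)
    Rm=R.from_euler('xyz',s['ee_rot']).as_matrix();y=s['ee_rot'][2]
    print('t',round(s['t'],2),'at',p.round(4),'rot',np.round(s['ee_rot'],4),'f',np.round(s['force'],1),'w',round(s['width'],4))
    if yaw is not None: print('turn z units',round(-np.rad2deg((yaw-y+np.pi)%(2*np.pi)-np.pi)/8,3)); Rm=R.from_euler('xyz',[np.pi,0,yaw]).as_matrix()
    else:
        e=(R.from_matrix(Rm).inv()*R.from_euler('xyz',[np.pi,0,y])).as_rotvec();print('tilt fix units',np.rad2deg(e/1).round(2)/8)
    for q in pts:
        print(np.round(q,4),'units',((Rm.T@(np.array(q)-p))/.025).round(3));p=np.array(q)
CY=-0.1007
def sock(i): return np.array([0.6510,0.0362])+(i-1.5)*.05*np.array([-np.sin(CY),np.cos(CY)])
SK=[(0.509,0.384),(0.5025,0.34),(0.496,0.2958)]
E
python3 - <<'E'
from h import *
delta((*SK[2],.363),(*SK[2],.2733))
E
```

```text
t 7.25 at [0.5444 0.1023 0.4495] rot [ 3.1414e+00 -1.0000e-04 -1.6583e+00] f [0.8 0.2 0.3] w 0.0878
tilt fix units [ 0.00125 -0.00125 -0.     ]
[0.496  0.2958 0.363 ] units [-7.542  2.603  3.46 ]
[0.496  0.2958 0.2733] units [-0.000e+00 -1.000e-03  3.588e+00]
```

Emit:
{"op": "carry_out", "data": {
  "targets": [
    [[0, 0, 0, -0.945, 0.325, 0.43, 1], [0, 0, 0, -0.945, 0.325, 0.43, 1], [0, 0, 0, -0.945, 0.325, 0.43, 1], [0, 0, 0, -0.945, 0.325, 0.43, 1], [0, 0, 0, -0.94, 0.325, 0.43, 1], [0, 0, 0, -0.94, 0.325, 0.43, 1], [0, 0, 0, -0.94, 0.325, 0.43, 1], [0, 0, 0, -0.94, 0.325, 0.43, 0.2], [0, 0, 0, 0, 0, 0, 0.2], [0, 0, 0, 0, 0, 0, 0.2]]
  ]
}}

```text
t: 8.5
eef_pos: [0.4963, 0.2954, 0.3638]
ee_rot: [-3.142, -0.0, -1.658]
force: [0.0, 0.6, -0.3]
width: 0.063
```

Run:
```python
from h import *
im,d=snap('wrist'); cv2.imwrite('pics/w3.png',cv2.resize(im,(768,576))[:,:,::-1])
delta((*SK[2],.363),(*SK[2],.2733))
```

```text
t 8.55 at [0.4964 0.2951 0.364 ] rot [-3.1413e+00  2.0000e-04 -1.6590e+00] f [ 0.1 -0.2  1.1] w 0.0591
tilt fix units [-0.0025   0.00125 -0.     ]
[0.496  0.2958 0.363 ] units [-0.027  0.019  0.04 ]
[0.496  0.2958 0.2733] units [1.000e-03 1.000e-03 3.588e+00]
```

View pics/w3.png

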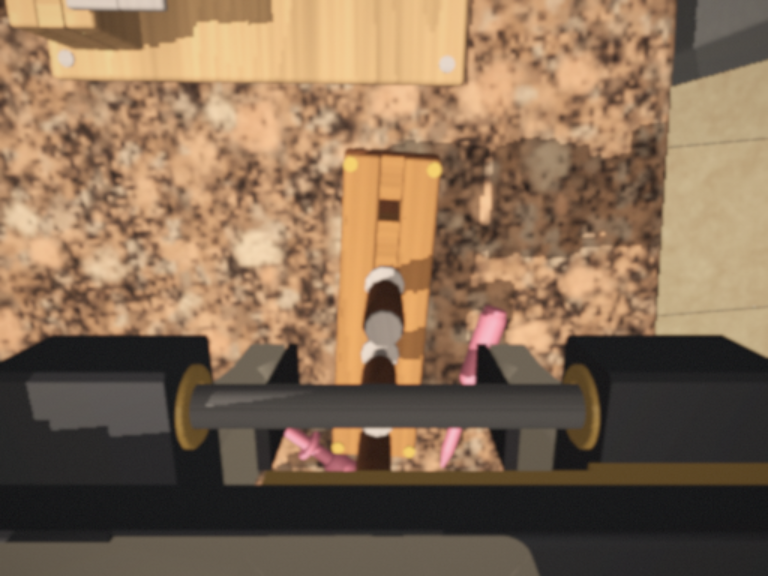

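Emit:
{"op": "carry_out", "data": {
  "targets": [
    [[0, 0, 0, 0, 0, 0.9, 0.2], [0, 0, 0, 0, 0, 0.9, 0.2], [0, 0, 0, 0, 0, 0.9, 0.2], [0, 0, 0, 0, 0, 0.9, 0.2], [0, 0, 0, 0, 0, 0, 0.2], [0, 0, 0, 0, 0, 0, -1], [0, 0, 0, 0, 0, 0, -1], [0, 0, 0, 0, 0, 0, -1], [0, 0, 0, 0, 0, 0, -1], [0, 0, 0, 0, 0, 0, -1], [0, 0, 0, 0, 0, 0, -1]]
  ],
  "squeeze": 25
}}

```text
t: 9.93
eef_pos: [0.4964, 0.2954, 0.2741]
ee_rot: [-3.141, 0.0, -1.659]
force: [0.1, -0.7, 4.8]
width: 0.0199
```

Emit:
{"op": "carry_out", "data": {
  "targets": [
    [[0, 0, 0, 0, 0, -0.6, -1], [0, 0, 0, 0, 0, -1, -1], [0, 0, 0, 0, 0, -1, -1], [0, 0, 0, 0, 0, -1, -1], [0, 0, 0, 0, 0, 0, -1], [0, 0, 0, 0, 0, 0, -1]]
  ]
}}

```text
t: 10.68
eef_pos: [0.4959, 0.295, 0.3635]
ee_rot: [3.141, -0.0, -1.659]
force: [-0.4, 0.0, -1.2]
width: 0.0197
```

Run:
```python
from h import *
snap('side','s3')
delta((*sock(1),.364),(*sock(1),.2743),yaw=-1.6715)
im,d=arm.grab_frame('side');a=cv2.resize(im[160:360,140:350],None,fx=3,fy=3,interpolation=cv2.INTER_CUBIC);cv2.imwrite('pics/s3.png',a[:,:,::-1])
```

```text
t 10.72 at [0.4959 0.295  0.3631] rot [ 3.1405e+00 -8.0000e-04 -1.6594e+00] f [ 0.1  0.4 -1.4] w 0.0194
turn z units 0.087
[0.6485 0.0113 0.364 ] units [10.677 -7.212 -0.037]
[0.6485 0.0113 0.2743] units [-0.    -0.     3.588]
```

View pics/s3.png

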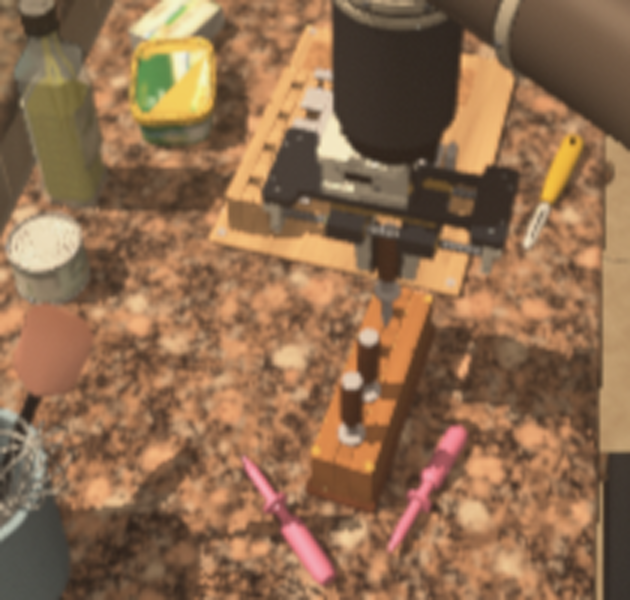

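Emit:
{"op": "carry_out", "data": {
  "targets": [
    [[0, 0, 0.087, 0.97, -0.655, 0, -1], [0, 0, 0, 0.97, -0.655, 0, -1], [0, 0, 0, 0.97, -0.655, 0, -1], [0, 0, 0, 0.97, -0.655, 0, -1], [0, 0, 0, 0.97, -0.655, 0, -1], [0, 0, 0, 0.97, -0.655, 0, -1], [0, 0, 0, 0.97, -0.655, 0, -1], [0, 0, 0, 0.97, -0.655, 0, -1], [0, 0, 0, 0.97, -0.655, 0, -1], [0, 0, 0, 0.97, -0.655, 0, -1], [0, 0, 0, 0.97, -0.66, 0, -1], [0, 0, 0, 0, 0, 0, -1], [0, 0, 0, 0, 0, 0, -1]]
  ]
}}

```text
t: 12.4
eef_pos: [0.649, 0.012, 0.3628]
ee_rot: [3.14, -0.0, -1.672]
force: [-0.4, -0.1, 0.1]
width: 0.0196
```

Run:
```python
from h import *
delta((*sock(1),.364),(*sock(1),.2743))
im,d=snap('side');a=cv2.resize(im[140:290,180:340],None,fx=4,fy=4,interpolation=cv2.INTER_CUBIC);cv2.imwrite('pics/s4.png',a[:,:,::-1])
im,d=snap('wrist'); cv2.imwrite('pics/w4.png',cv2.resize(im,(768,576))[:,:,::-1]);np.savez('w4.npz',im=im,d=d,m=arm.camera_model('wrist'))
```

```text
t 12.4 at [0.649  0.012  0.3628] rot [ 3.1401e+00 -4.0000e-04 -1.6718e+00] f [-0.4 -0.1  0.1] w 0.0196
tilt fix units [ 0.01125 -0.0025  -0.     ]
[0.6485 0.0113 0.364 ] units [ 0.028  0.016 -0.049]
[0.6485 0.0113 0.2743] units [-1.000e-03 -5.000e-03  3.588e+00]
```

View pics/s4.png

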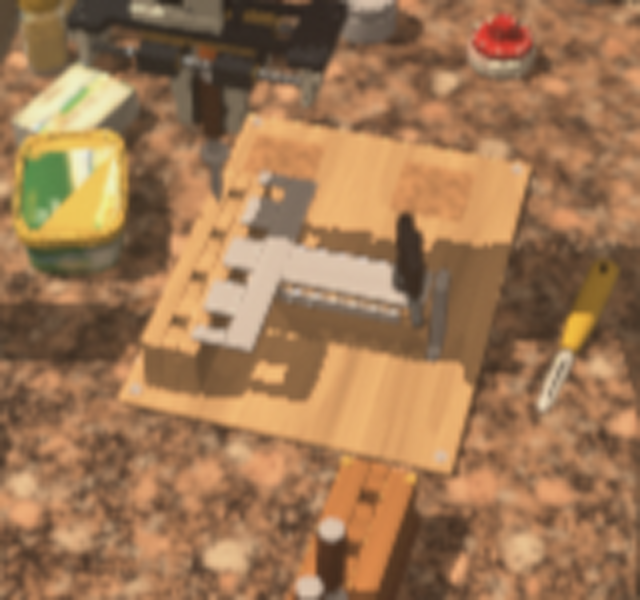

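View pics/w4.png

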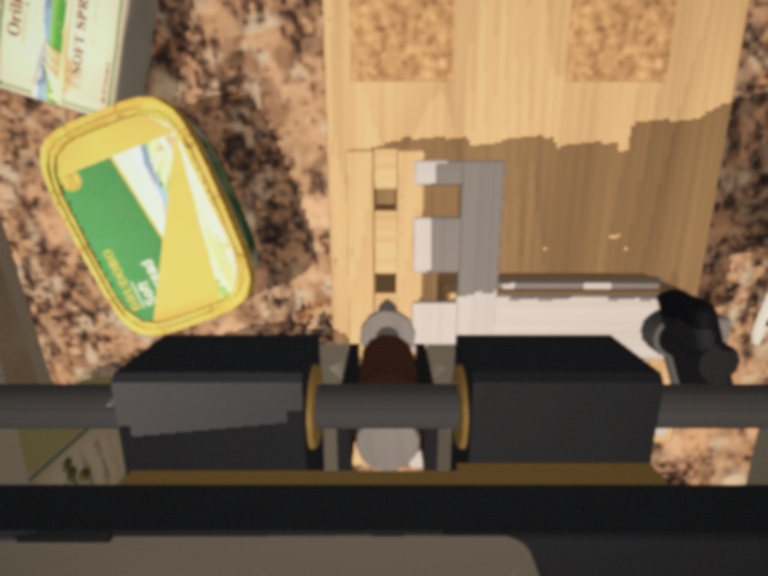

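Run:
```python
from h import *
f=np.load('w4.npz',allow_pickle=True);d=f['d'];m=f['m'].item();im=f['im']
a=cv2.resize(im[80:230,200:310],None,fx=5,fy=4,interpolation=cv2.INTER_CUBIC);cv2.imwrite('pics/w4c.png',a[:,:,::-1])
print('tip',atz('wrist',303/1.5,387/1.5,.0987,m),'s0',atz('wrist',199/1.5,385/1.5,.062,m),'s1',atz('wrist',283/1.5,385/1.5,.062,m))
# predicted pixel for tip on TCP axis, sock1
print('pred tip',np.array(proj('wrist',[.649,.0124,.0987],m))*1.5,'guard under',np.array(proj('wrist',[.649,.0124,.1507],m))*1.5,'sock',np.array(proj('wrist',[*sock(1),.062],m))*1.5,np.array(proj('wrist',[*sock(0),.062],m))*1.5)
```

```text
tip [0.64722271 0.01425299 0.0987    ] s0 [ 0.64308779 -0.03838073  0.062     ] s1 [0.64818504 0.01201573 0.062     ]
pred tip [300.03251254 383.37894295] guard under [332.75359642 382.64893209] sock [281.96184097 384.39764238] [198.99655681 384.36072354]
```

View pics/w4c.png

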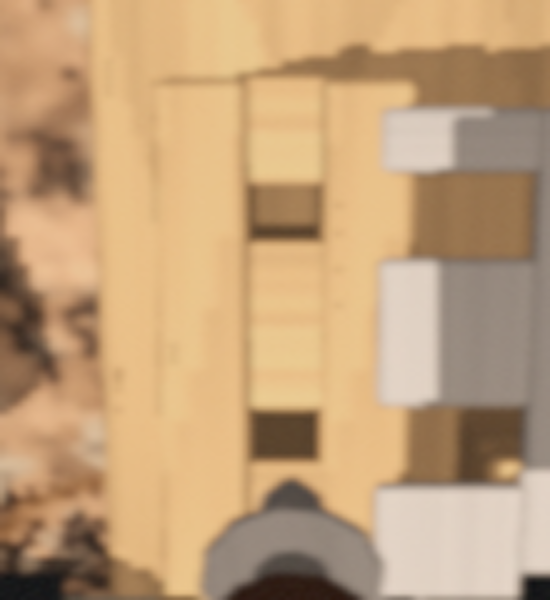

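Emit:
{"op": "carry_out", "data": {
  "targets": [
    [[0, 0, 0, 0, -0.04, 0.6, -1], [0, 0, 0, 0, 0, 0.6, -1], [0, 0, 0, 0, 0, 0, -1], [0, 0, 0, 0, 0, 0, -1]]
  ]
}}

```text
t: 13.0
eef_pos: [0.6503, 0.012, 0.3336]
ee_rot: [3.141, -0.0, -1.671]
force: [0.1, -0.5, -0.9]
width: 0.0191
```

```bash
cat >> h.py <<'E'
def chk(i,name,zg=.1601):
    im,d=arm.grab_frame('wrist');m=arm.camera_model('wrist')
    s=arm.get_state();p=s['eef_pos'];zt=p[2]-zg-.104
    pt=proj('wrist',[p[0],p[1],zt],m);ps=proj('wrist',[*sock(i),.062],m);print('tip z',zt.round(4),'pred tip',np.round(pt,1),'sock',np.round(ps,1))
    r0,c0=int(ps[0])-45,int(ps[1])-50
    r0=max(r0,0)
    a=cv2.resize(im[r0:r0+75,c0:c0+100],None,fx=8,fy=8,interpolation=cv2.INTER_CUBIC);cv2.imwrite('pics/'+name+'.png',a[:,:,::-1]);print('origin',r0,c0,'x8')
    return im,m
E
python3 - <<'E'
from h import *
delta((*sock(1),.2743))
chk(1,'w5')
E
```

```text
t 13.0 at [0.6503 0.012  0.3336] rot [ 3.1414e+00 -3.0000e-04 -1.6711e+00] f [ 0.1 -0.5 -0.9] w 0.0191
tilt fix units [ 0.00125 -0.0025  -0.     ]
[0.6485 0.0113 0.2743] units [0.032 0.069 2.37 ]
tip z 0.0698 pred tip [200.3 256.1] sock [196.8 258.3]
origin 151 208 x8
```

View pics/w5.png

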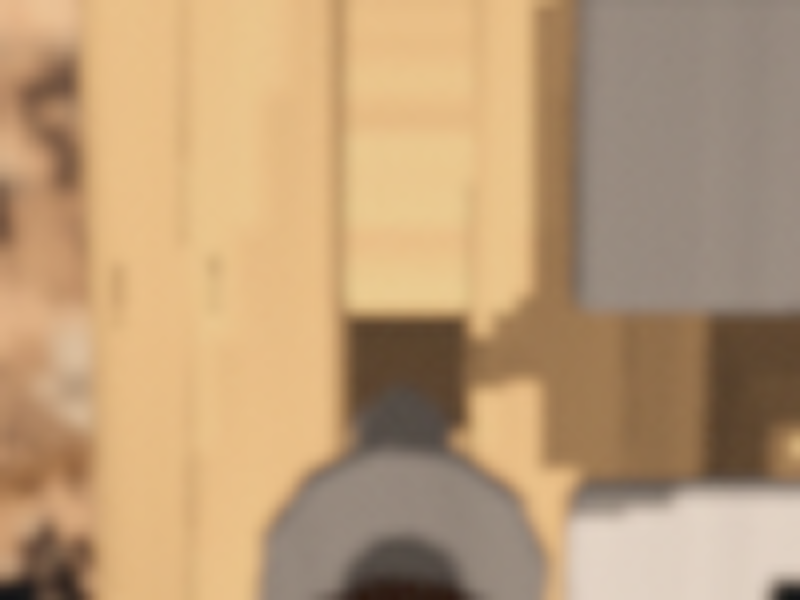

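Emit:
{"op": "carry_out", "data": {
  "targets": [
    [[0, 0, 0, 0, 0, 0.5, -1], [0, 0, 0, 0, 0, 0.5, -1], [0, 0, 0, 0, 0, 0, -1]]
  ]
}}

```text
t: 13.42
eef_pos: [0.6496, 0.0117, 0.3069]
ee_rot: [3.139, -0.001, -1.672]
force: [0.7, -0.5, -0.5]
width: 0.0193
```

Run:
```python
from h import *
delta((*sock(1),.2743))
chk(1,'w6')
```

```text
t 13.43 at [0.6496 0.0117 0.3069] rot [ 3.1389e+00 -9.0000e-04 -1.6716e+00] f [ 0.7 -0.5 -0.5] w 0.0193
tilt fix units [ 0.02    -0.00625 -0.     ]
[0.6485 0.0113 0.2743] units [0.019 0.041 1.303]
tip z 0.0436 pred tip [200.6 255.4] sock [206.5 257.2]
origin 161 207 x8
```

View pics/w6.png

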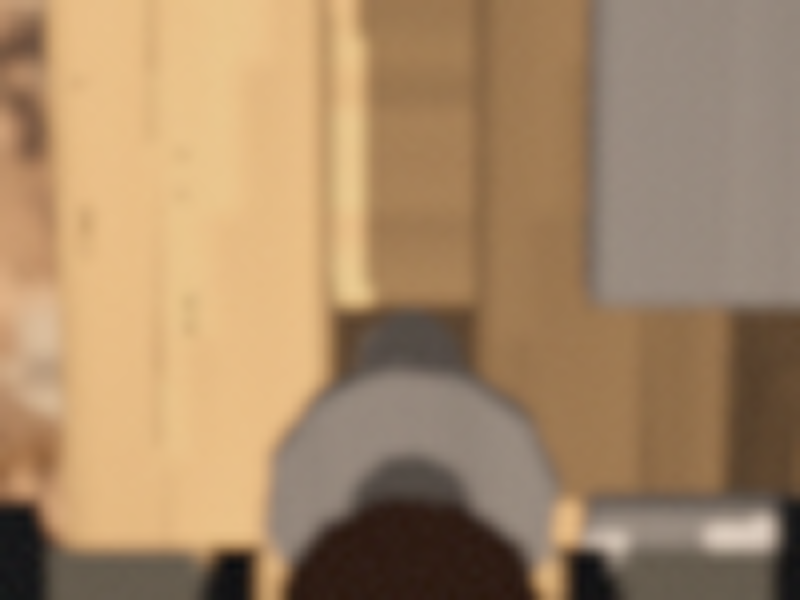

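Emit:
{"op": "carry_out", "data": {
  "targets": [
    [[0, 0, 0, -0.02, 0, 0.5, -1], [0, 0, 0, 0, 0, 0.5, -1], [0, 0, 0, 0, 0, 0.25, -1], [0, 0, 0, 0, 0, 0.05, -1], [0, 0, 0, 0, 0, 0, -1]]
  ]
}}

```text
t: 14.1
eef_pos: [0.6504, 0.0124, 0.2763]
ee_rot: [-3.141, -0.0, -1.671]
force: [0.4, 0.4, -0.2]
width: 0.0195
```

Emit:
{"op": "carry_out", "data": {
  "targets": [
    [[0, 0, 0, 0, 0, 0.06, -1], [0, 0, 0, 0, 0, 0.06, -1], [0, 0, 0, 0, 0, 0, -1]]
  ]
}}

```text
t: 14.48
eef_pos: [0.6504, 0.0124, 0.2741]
ee_rot: [-3.141, 0.0, -1.671]
force: [-1.7, -0.9, 5.4]
width: 0.0194
```

Emit:
{"op": "carry_out", "data": {
  "targets": [
    [[0, 0, 0, 0, 0, 0, 0], [0, 0, 0, 0, 0, 0, 0], [0, 0, 0, 0, 0, 0, 0], [0, 0, 0, 0, 0, -0.5, 0], [0, 0, 0, 0, 0, -1, 0], [0, 0, 0, 0, 0, -1, 0], [0, 0, 0, 0, 0, -1, 0], [0, 0, 0, 0, 0, 0, 0]]
  ]
}}

```text
t: 15.48
eef_pos: [0.6509, 0.0124, 0.3641]
ee_rot: [-3.137, 0.001, -1.671]
force: [0.0, 0.6, 0.5]
width: 0.0441
```

Run:
```python
from h import *
delta((SK[1][0],SK[1][1]+.0,.364),(*SK[1],.2733))
im,d=snap('wrist'); cv2.imwrite('pics/w7.png',cv2.resize(im,(768,576))[:,:,::-1])
im,d=snap('side');a=cv2.resize(im[140:290,180:340],None,fx=4,fy=4,interpolation=cv2.INTER_CUBIC);cv2.imwrite('pics/s7.png',a[:,:,::-1])
```

```text
t 15.47 at [0.6509 0.0124 0.3641] rot [-3.1366e+00  1.4000e-03 -1.6710e+00] f [0.  0.6 0.5] w 0.0441
tilt fix units [-0.03625  0.01    -0.     ]
[0.5025 0.34   0.364 ] units [-12.445   7.216  -0.014]
[0.5025 0.34   0.2733] units [0.005 0.018 3.628]
```

View pics/s7.png

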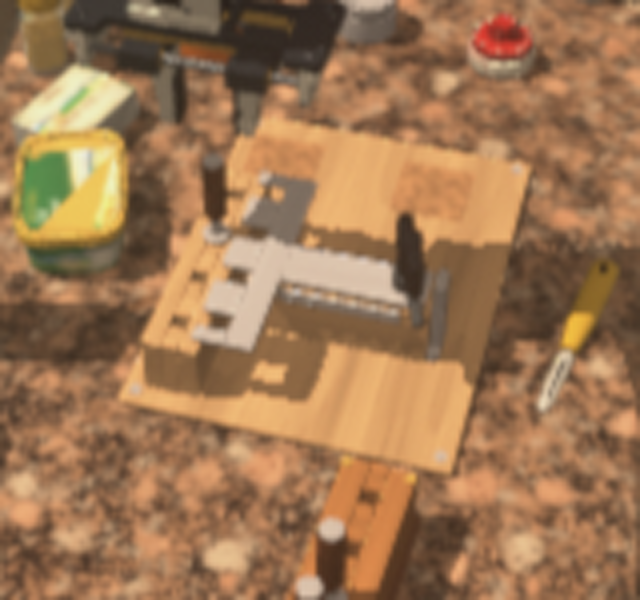

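Emit:
{"op": "carry_out", "data": {
  "targets": [
    [[0, 0, 0, -0.957, 0.55, 0, 0], [0, 0, 0, -0.957, 0.55, 0, 0], [0, 0, 0, -0.957, 0.55, 0, 0], [0, 0, 0, -0.957, 0.55, 0, 0], [0, 0, 0, -0.957, 0.55, 0, 0], [0, 0, 0, -0.957, 0.55, 0, 0], [0, 0, 0, -0.957, 0.55, 0, 0], [0, 0, 0, -0.957, 0.55, 0, 0], [0, 0, 0, -0.957, 0.55, 0, 0], [0, 0, 0, -0.957, 0.55, 0, 0], [0, 0, 0, -0.957, 0.55, 0, 0], [0, 0, 0, -0.957, 0.55, 0, 0], [0, 0, 0, -0.957, 0.55, 0, 0], [0, 0, 0, 0, 0, 0, 0], [0, 0, 0, 0, 0, 0, 0]]
  ]
}}

```text
t: 17.45
eef_pos: [0.5035, 0.3395, 0.36]
ee_rot: [3.141, -0.001, -1.671]
force: [0.1, 0.4, -1.2]
width: 0.0438
```

Run:
```python
from h import *
delta((SK[1][0],SK[1][1]+.0,.364),(*SK[1],.2738))
im,d=snap('wrist'); cv2.imwrite('pics/w8.png',cv2.resize(im,(768,576))[:,:,::-1])
```

```text
t 17.45 at [0.5035 0.3395 0.36  ] rot [ 3.1408e+00 -1.1000e-03 -1.6711e+00] f [ 0.1  0.4 -1.2] w 0.0438
tilt fix units [ 0.005  -0.0075 -0.    ]
[0.5025 0.34   0.364 ] units [-0.017  0.042 -0.159]
[0.5025 0.34   0.2738] units [-4.000e-03 -3.000e-03  3.608e+00]
```

View pics/w8.png

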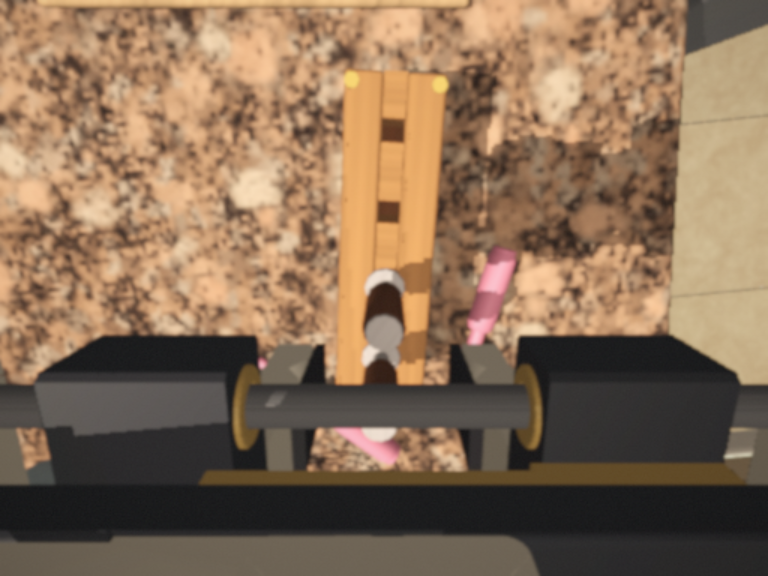

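Emit:
{"op": "carry_out", "data": {
  "targets": [
    [[0, 0, 0, 0, 0, 0.86, 0], [0, 0, 0, 0, 0, 0.86, 0], [0, 0, 0, 0, 0, 0.86, 0], [0, 0, 0, 0, 0, 0.86, 0], [0, 0, 0, 0, 0, 0, 0], [0, 0, 0, 0, 0, 0, -1], [0, 0, 0, 0, 0, 0, -1], [0, 0, 0, 0, 0, 0, -1], [0, 0, 0, 0, 0, 0, -1]]
  ]
}}

```text
t: 18.62
eef_pos: [0.5037, 0.3399, 0.2754]
ee_rot: [-3.141, 0.001, -1.671]
force: [-0.7, -0.1, 3.2]
width: 0.0191
```

Emit:
{"op": "carry_out", "data": {
  "targets": [
    [[0, 0, 0, 0, 0, -0.6, -1], [0, 0, 0, 0, 0, -1, -1], [0, 0, 0, 0, 0, -1, -1], [0, 0, 0, 0, 0, -1, -1], [0, 0, 0, 0, 0, 0, -1], [0, 0, 0, 0, 0, 0, -1]]
  ]
}}

```text
t: 19.38
eef_pos: [0.5033, 0.3396, 0.3647]
ee_rot: [3.141, 0.0, -1.672]
force: [-0.7, 0.1, -0.9]
width: 0.0194
```

Run:
```python
from h import *
t=sock(2)+[.0016,.0008]
delta((*t,.364),(*t,.333),yaw=-1.6715)
```

```text
t 19.38 at [0.5033 0.3396 0.3647] rot [ 3.1411e+00  1.0000e-04 -1.6715e+00] f [-0.7  0.1 -0.9] w 0.0194
turn z units -0.0
[0.6551 0.0619 0.364 ] units [10.441 -7.159  0.027]
[0.6551 0.0619 0.333 ] units [-0.   -0.    1.24]
```

Emit:
{"op": "carry_out", "data": {
  "targets": [
    [[0, 0, 0, 0.95, -0.65, 0, -1], [0, 0, 0, 0.95, -0.65, 0, -1], [0, 0, 0, 0.95, -0.65, 0, -1], [0, 0, 0, 0.95, -0.65, 0, -1], [0, 0, 0, 0.95, -0.65, 0, -1], [0, 0, 0, 0.95, -0.65, 0, -1], [0, 0, 0, 0.95, -0.65, 0, -1], [0, 0, 0, 0.95, -0.65, 0, -1], [0, 0, 0, 0.95, -0.65, 0, -1], [0, 0, 0, 0.95, -0.65, 0, -1], [0, 0, 0, 0.94, -0.66, 0, -1], [0, 0, 0, 0, 0, 0.6, -1], [0, 0, 0, 0, 0, 0.6, -1], [0, 0, 0, 0, 0, 0, -1], [0, 0, 0, 0, 0, 0, -1]]
  ]
}}

```text
t: 21.25
eef_pos: [0.6554, 0.0628, 0.3347]
ee_rot: [3.141, -0.0, -1.67]
force: [-0.1, -0.9, -0.9]
width: 0.0191
```

Run:
```python
from h import *
t=sock(2)+[.0016,.0008]
delta((*t,.2754))
chk(2,'w9',zg=.1614)
```

```text
t 21.25 at [0.6554 0.0628 0.3347] rot [ 3.1415e+00 -3.0000e-04 -1.6703e+00] f [-0.1 -0.9 -0.9] w 0.0191
tilt fix units [ 0.00125 -0.0025  -0.     ]
[0.6551 0.0619 0.2754] units [0.037 0.009 2.372]
tip z 0.0697 pred tip [199.8 256.2] sock [195.2 258.4]
origin 150 208 x8
```

View pics/w9.png

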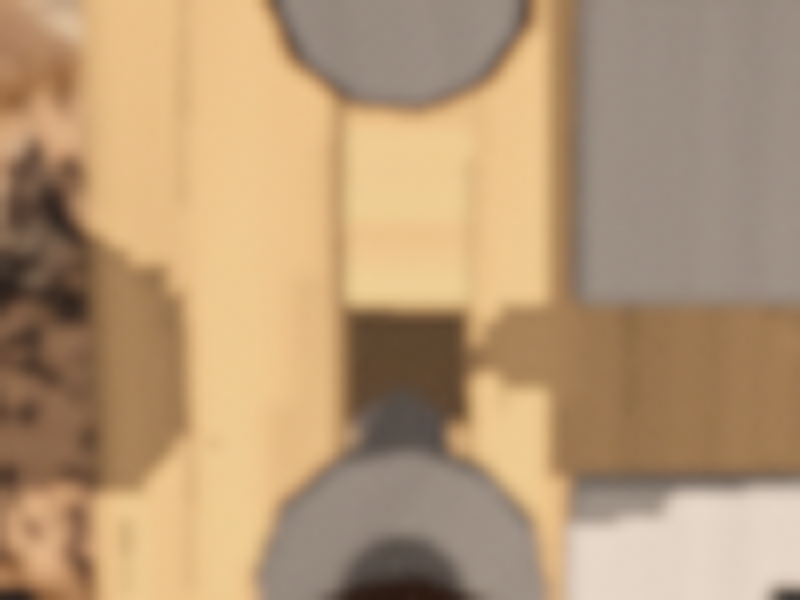

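Same alignment picture as before (tip col 405, socket 350–465). Lower it.

Emit:
{"op": "carry_out", "data": {
  "targets": [
    [[0, 0, 0, 0, 0, 0.5, -1], [0, 0, 0, 0, 0, 0.5, -1], [0, 0, 0, 0, 0, 0.5, -1], [0, 0, 0, 0, 0, 0.5, -1], [0, 0, 0, 0, 0, 0.25, -1], [0, 0, 0, 0, 0, 0.06, -1], [0, 0, 0, 0, 0, 0.06, -1], [0, 0, 0, 0, 0, 0, -1], [0, 0, 0, 0, 0, 0, -1]]
  ]
}}

```text
t: 22.42
eef_pos: [0.6556, 0.0621, 0.2758]
ee_rot: [-3.141, 0.0, -1.671]
force: [-0.1, 0.0, -0.8]
width: 0.0192
```

Emit:
{"op": "carry_out", "data": {
  "targets": [
    [[0, 0, 0, 0, 0, 0.05, -1], [0, 0, 0, 0, 0, 0.05, -1], [0, 0, 0, 0, 0, 0, -1]]
  ]
}}

```text
t: 22.8
eef_pos: [0.6556, 0.0622, 0.2753]
ee_rot: [-3.14, 0.0, -1.671]
force: [-5.6, -0.2, 13.0]
width: 0.0194
```

Seated (13 N up at expected height). Release and go for the third.

Emit:
{"op": "carry_out", "data": {
  "targets": [
    [[0, 0, 0, 0, 0, 0, 0], [0, 0, 0, 0, 0, 0, 0], [0, 0, 0, 0, 0, 0, 0], [0, 0, 0, 0, 0, -0.5, 0], [0, 0, 0, 0, 0, -1, 0], [0, 0, 0, 0, 0, -1, 0], [0, 0, 0, 0, 0, -1, 0], [0, 0, 0, 0, 0, 0, 0]]
  ]
}}

```text
t: 23.8
eef_pos: [0.6561, 0.0622, 0.3638]
ee_rot: [-3.137, 0.002, -1.671]
force: [0.5, 0.5, -0.2]
width: 0.0439
```

Run:
```python
from h import *
delta((SK[0][0]+.001,SK[0][1]+.0,.364),(*SK[0],.2733))
im,d=snap('side');a=cv2.resize(im[140:290,180:340],None,fx=4,fy=4,interpolation=cv2.INTER_CUBIC);cv2.imwrite('pics/s8.png',a[:,:,::-1])
```

```text
t 23.8 at [0.6561 0.0622 0.3638] rot [-3.1369e+00  1.6000e-03 -1.6710e+00] f [ 0.5  0.5 -0.2] w 0.0439
tilt fix units [-0.03375  0.01125 -0.     ]
[0.51  0.384 0.364] units [-12.223   7.104  -0.022]
[0.509  0.384  0.2733] units [0.01  0.057 3.628]
```

View pics/s8.png

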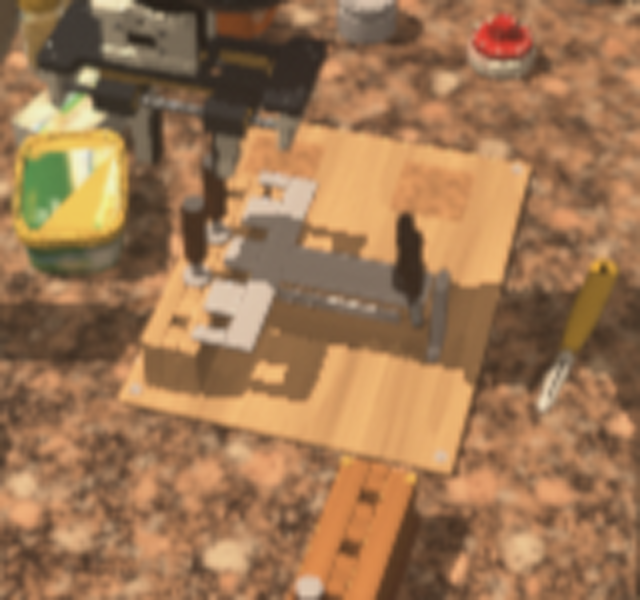

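Two stand seated. Third.

Emit:
{"op": "carry_out", "data": {
  "targets": [
    [[0, 0, 0, -0.94, 0.545, 0, 0], [0, 0, 0, -0.94, 0.545, 0, 0], [0, 0, 0, -0.94, 0.545, 0, 0], [0, 0, 0, -0.94, 0.545, 0, 0], [0, 0, 0, -0.94, 0.545, 0, 0], [0, 0, 0, -0.94, 0.545, 0, 0], [0, 0, 0, -0.94, 0.545, 0, 0], [0, 0, 0, -0.94, 0.545, 0, 0], [0, 0, 0, -0.94, 0.545, 0, 0], [0, 0, 0, -0.94, 0.545, 0, 0], [0, 0, 0, -0.94, 0.545, 0, 0], [0, 0, 0, -0.94, 0.545, 0, 0], [0, 0, 0, -0.94, 0.545, 0, 0], [0, 0, 0, 0, 0, 0, 0], [0, 0, 0, 0, 0, 0, 0]]
  ]
}}

```text
t: 25.72
eef_pos: [0.5098, 0.3836, 0.3598]
ee_rot: [3.141, -0.001, -1.671]
force: [0.0, -0.3, 0.6]
width: 0.0437
```

Run:
```python
from h import *
delta((SK[0][0]+.001,SK[0][1]+.0,.2754))
im,d=snap('wrist'); cv2.imwrite('pics/w10.png',cv2.resize(im,(768,576))[:,:,::-1])
```

```text
t 25.73 at [0.5098 0.3836 0.3598] rot [ 3.1409e+00 -1.0000e-03 -1.6710e+00] f [ 0.  -0.3  0.6] w 0.0437
tilt fix units [ 0.005  -0.0075 -0.    ]
[0.51   0.384  0.2754] units [-0.021 -0.007  3.377]
```

View pics/w10.png

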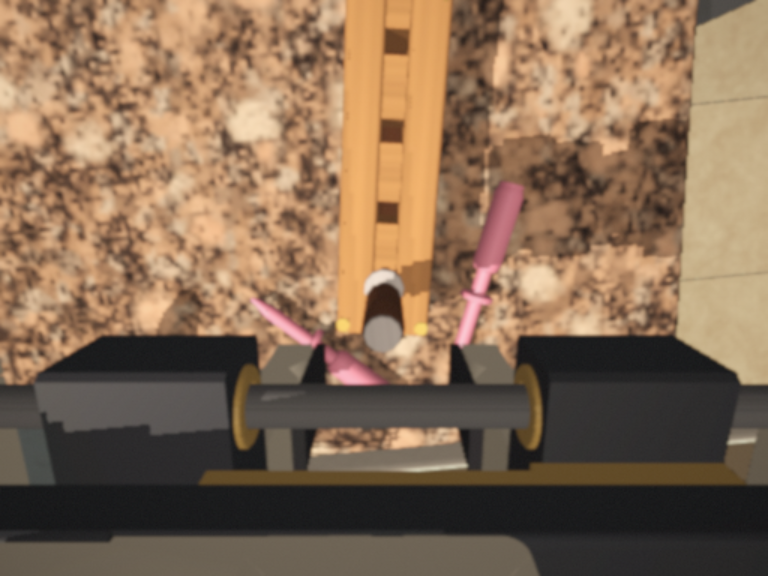

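Emit:
{"op": "carry_out", "data": {
  "targets": [
    [[0, 0, 0, 0, 0, 0.85, 0], [0, 0, 0, 0, 0, 0.85, 0], [0, 0, 0, 0, 0, 0.85, 0], [0, 0, 0, 0, 0, 0.85, 0], [0, 0, 0, 0, 0, 0, 0], [0, 0, 0, 0, 0, 0, -1], [0, 0, 0, 0, 0, 0, -1], [0, 0, 0, 0, 0, 0, -1], [0, 0, 0, 0, 0, 0, -1]]
  ]
}}

```text
t: 26.9
eef_pos: [0.5101, 0.384, 0.2762]
ee_rot: [-3.141, 0.001, -1.671]
force: [0.7, -0.4, 2.6]
width: 0.0193
```

Emit:
{"op": "carry_out", "data": {
  "targets": [
    [[0, 0, 0, 0, 0, -0.6, -1], [0, 0, 0, 0, 0, -1, -1], [0, 0, 0, 0, 0, -1, -1], [0, 0, 0, 0, 0, -1, -1], [0, 0, 0, 0, 0, 0, -1], [0, 0, 0, 0, 0, 0, -1]]
  ]
}}

```text
t: 27.65
eef_pos: [0.5096, 0.3836, 0.3653]
ee_rot: [3.141, -0.0, -1.671]
force: [-0.0, 0.2, -0.3]
width: 0.0196
```

Run:
```python
from h import *
t=sock(3)+[.0018,.0008]
delta((*t,.364),(*t,.333),yaw=-1.6715)
```

```text
t 27.65 at [0.5096 0.3836 0.3653] rot [ 3.1410e+00 -1.0000e-04 -1.6715e+00] f [-0.   0.2 -0.3] w 0.0196
turn z units 0.0
[0.6603 0.1116 0.364 ] units [10.219 -7.092  0.051]
[0.6603 0.1116 0.333 ] units [-0.   -0.    1.24]
```

Emit:
{"op": "carry_out", "data": {
  "targets": [
    [[0, 0, 0, 0.93, -0.645, 0, -1], [0, 0, 0, 0.93, -0.645, 0, -1], [0, 0, 0, 0.93, -0.645, 0, -1], [0, 0, 0, 0.93, -0.645, 0, -1], [0, 0, 0, 0.93, -0.645, 0, -1], [0, 0, 0, 0.93, -0.645, 0, -1], [0, 0, 0, 0.93, -0.645, 0, -1], [0, 0, 0, 0.93, -0.645, 0, -1], [0, 0, 0, 0.93, -0.645, 0, -1], [0, 0, 0, 0.93, -0.645, 0, -1], [0, 0, 0, 0.93, -0.645, 0, -1], [0, 0, 0, 0, 0, 0.6, -1], [0, 0, 0, 0, 0, 0.6, -1], [0, 0, 0, 0, 0, 0, -1], [0, 0, 0, 0, 0, 0, -1]]
  ]
}}

```text
t: 29.52
eef_pos: [0.6607, 0.1123, 0.3354]
ee_rot: [3.142, -0.0, -1.67]
force: [0.2, -0.2, -0.1]
width: 0.0193
```

Run:
```python
from h import *
t=sock(3)+[.0018,.0008]
delta((*t,.2762))
chk(3,'w11',zg=.1622)
```

```text
t 29.52 at [0.6607 0.1123 0.3354] rot [ 3.1415e+00 -3.0000e-04 -1.6702e+00] f [ 0.2 -0.2 -0.1] w 0.0193
tilt fix units [ 0.     -0.0025 -0.    ]
[0.6603 0.1116 0.2762] units [0.027 0.01  2.368]
tip z 0.0696 pred tip [199.6 256.1] sock [195.2 258.7]
origin 150 208 x8
```

View pics/w11.png

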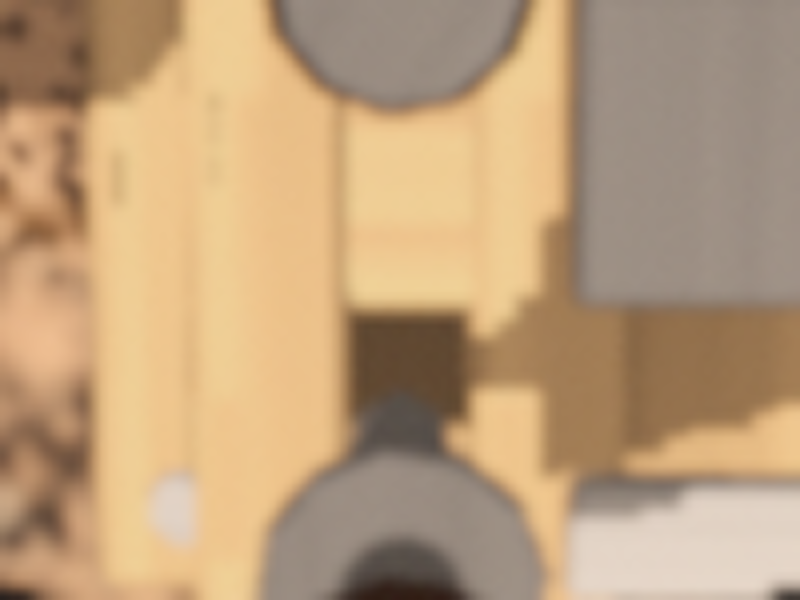

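Emit:
{"op": "carry_out", "data": {
  "targets": [
    [[0, 0, 0, 0, 0, 0.5, -1], [0, 0, 0, 0, 0, 0.5, -1], [0, 0, 0, 0, 0, 0.5, -1], [0, 0, 0, 0, 0, 0.5, -1], [0, 0, 0, 0, 0, 0.25, -1], [0, 0, 0, 0, 0, 0.06, -1], [0, 0, 0, 0, 0, 0.06, -1], [0, 0, 0, 0, 0, 0.06, -1], [0, 0, 0, 0, 0, 0, -1]]
  ]
}}

```text
t: 30.7
eef_pos: [0.6609, 0.1116, 0.2762]
ee_rot: [-3.14, 0.0, -1.671]
force: [-2.2, -0.1, 5.1]
width: 0.0195
```

Emit:
{"op": "carry_out", "data": {
  "targets": [
    [[0, 0, 0, 0, 0, 0.05, -1], [0, 0, 0, 0, 0, 0, -1], [0, 0, 0, 0, 0, 0, 0], [0, 0, 0, 0, 0, 0, 0], [0, 0, 0, 0, 0, 0, 0], [0, 0, 0, 0, 0, -0.5, 0], [0, 0, 0, 0, 0, -1, 0], [0, 0, 0, 0, 0, -1, 0], [0, 0, 0, 0, 0, -1, 0], [0, 0, 0, 0, 0, -0.5, 0], [0, 0, 0, 0, 1, 0, 0], [0, 0, 0, 0, 1, 0, 0], [0, 0, 0, 0, 1, 0, 0], [0, 0, 0, 0, 1, 0, 0], [0, 0, 0, 0, 1, 0, 0], [0, 0, 0, 0, 0.8, 0, 0], [0, 0, 0, 0, 0, 0, 0], [0, 0, 0, 0, 0, 0, 0]]
  ]
}}

```text
t: 32.95
eef_pos: [0.5169, 0.1263, 0.3736]
ee_rot: [-3.141, 0.0, -1.671]
force: [0.1, 0.9, -0.0]
width: 0.0435
```

Run:
```python
from h import *
delta((.487,.0515,.36))
im,d=snap('wrist'); cv2.imwrite('pics/w12.png',cv2.resize(im,(768,576))[:,:,::-1]);np.savez('w12.npz',im=im,d=d,m=arm.camera_model('wrist'))
for q in ['knob_grip']:
    print(q,[(round(x['conf'],2),np.round(x['point'],1).tolist()) for x in arm.landmark_of('wrist',q)])
im,d=snap('side');a=cv2.resize(im[140:290,180:340],None,fx=4,fy=4,interpolation=cv2.INTER_CUBIC);cv2.imwrite('pics/s9.png',a[:,:,::-1])
```

```text
t 32.95 at [0.5169 0.1263 0.3736] rot [-3.1412e+00  2.0000e-04 -1.6710e+00] f [ 0.1  0.9 -0. ] w 0.0435
tilt fix units [-0.00375  0.00125 -0.     ]
[0.487  0.0515 0.36  ] units [3.095 0.89  0.544]
knob_grip [(0.91, [100.2, 288.7])]
```

View pics/w12.png

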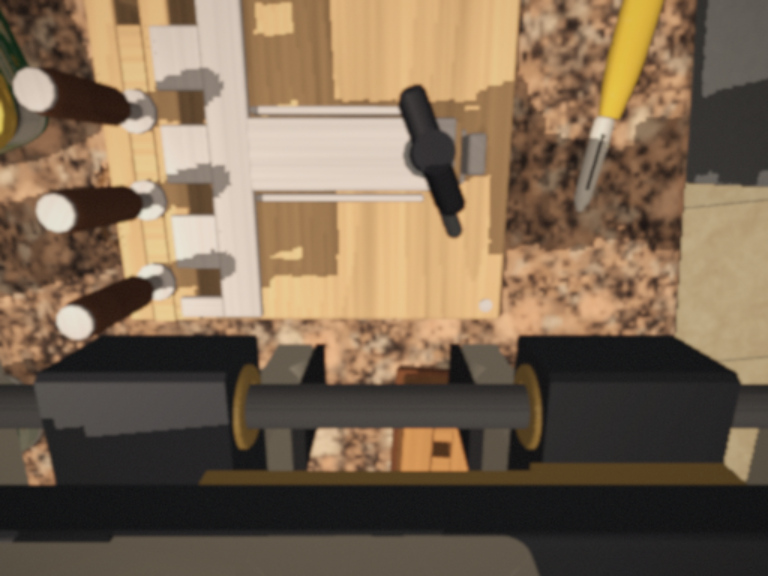

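View pics/s9.png

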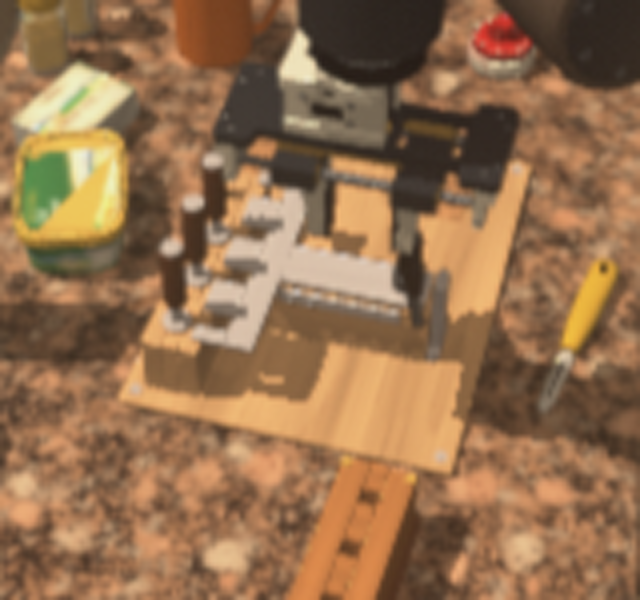

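Emit:
{"op": "carry_out", "data": {
  "targets": [
    [[0, 0, 0, 1, -0.05, -0.12, 0], [0, 0, 0, 1, -0.05, -0.12, 0], [0, 0, 0, 1, -0.05, -0.12, 0], [0, 0, 0, 1, -0.05, -0.12, 0], [0, 0, 0, 1, -0.05, -0.12, 0], [0, 0, 0, 1, -0.05, -0.12, 0], [0, 0, 0, 1, -0.05, -0.12, 0], [0, 0, 0, 1, -0.05, -0.12, 0], [0, 0, 0, 1, -0.05, -0.12, 0], [0, 0, 0, 1, -0.05, -0.12, 0], [0, 0, 0, 1, -0.05, -0.12, 0], [0, 0, 0, 1, -0.05, -0.12, 0], [0, 0, 0, 1, -0.05, -0.12, 0], [0, 0, 0, 1, -0.05, -0.12, 0], [0, 0, 0, 1, -0.05, -0.12, 0.5], [0, 0, 0, 1, -0.05, -0.12, 1], [0, 0, 0, 0, 0, 0, 1], [0, 0, 0, 0, 0, 0, 1]]
  ]
}}

```text
t: 35.35
eef_pos: [0.4963, -0.2739, 0.4209]
ee_rot: [3.141, 0.0, -1.672]
force: [0.2, 0.8, 0.2]
width: 0.0784
```

Run:
```python
from h import *
delta()
im,d=snap('wrist'); cv2.imwrite('pics/w13.png',cv2.resize(im,(768,576))[:,:,::-1]);np.savez('w13.npz',im=im,d=d,m=arm.camera_model('wrist'))
for q in ['timer_center','tin_center','mug','pad_near']:
    print(q,[(round(x['conf'],2),np.round(x['point'],1).tolist()) for x in arm.landmark_of('wrist',q)])
```

```text
t 35.35 at [ 0.4963 -0.2739  0.4209] rot [ 3.1408e+00  2.0000e-04 -1.6720e+00] f [0.2 0.8 0.2] w 0.0784
tilt fix units [0.005   0.00125 0.     ]
timer_center [(0.76, [113.4, 299.6])]
tin_center [(0.6, [97.4, 178.7])]
mug [(0.83, [155.4, 89.2])]
pad_near []
```

View pics/w13.png

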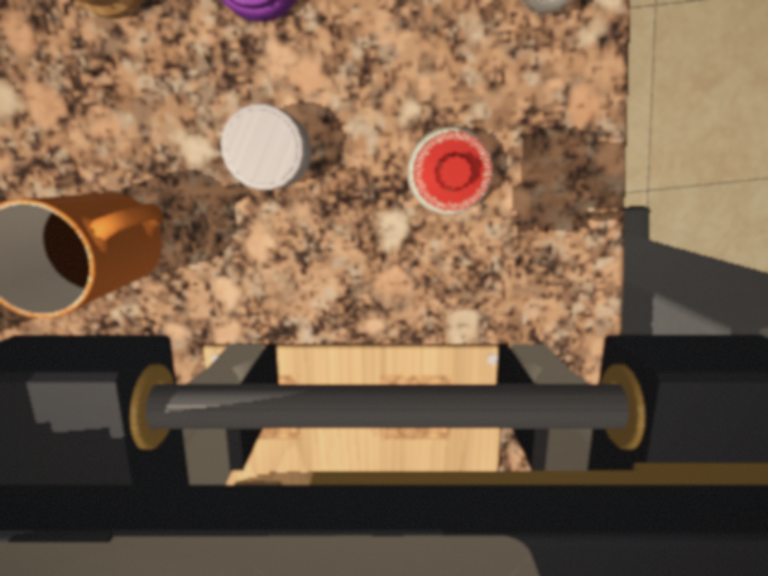

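Run:
```python
from h import *
f=np.load('w13.npz',allow_pickle=True);d=f['d'];m=f['m'].item();im=f['im']
T=np.array(m['world_from_camera']);K=np.array(m['camera_matrix'])
rr,cc=np.mgrid[0:384,0:512];X=np.stack([(cc-K[0,2])/K[0,0]*d,(rr-K[1,2])/K[1,1]*d,d,np.ones_like(d)],-1)@T.T
z=X[...,2]
for n,(c0,c1,r0,r1,zz) in dict(timer=(265,335,78,150,.018),tin=(140,212,60,134,.035)).items():
    w=np.zeros(d.shape,bool);w[r0:r1,c0:c1]=1
    s=w&(z>zz)&(z<.07);Q=X[s];
    if n=='tin': Q=Q[abs(Q[:,2]-.044)<.006]
    (c,r)=cv2.minEnclosingCircle(Q[:,:2].astype(np.float32));print(n,len(Q),'z',np.percentile(Q[:,2],[2,50,98]).round(4),'c',np.round(c,4),'dia',2*r,'mean',Q[:,:2].mean(0).round(4))
print('timer px',atz('wrist',171/1.5,450.5/1.5,.015,m),'knob',atz('wrist',172/1.5,457/1.5,.05,m),'tin px',atz('wrist',147/1.5,265/1.5,.044,m))
s=(cc<115)&(rr>120)&(rr<225)&(z>.03)&(z<.12);Q=X[s];print('mug x',np.percentile(Q[:,0],[1,99]),'y',np.percentile(Q[:,1],[1,99]),'handle low x',Q[Q[:,0]<Q[:,0].min()+.01].mean(0))
a=cv2.resize(im[50:160,120:350],None,fx=3.4,fy=3.4);cv2.imwrite('pics/w13c.png',a[:,:,::-1])
# sizes in top
it,dt=snap('top')
a=cv2.resize(it[180:280,310:410],None,fx=6,fy=6,interpolation=cv2.INTER_CUBIC);cv2.imwrite('pics/t13.png',a[:,:,::-1])
```

```text
timer 2531 z [0.0187 0.0329 0.0513] c [ 0.4393 -0.334 ] dia 0.06674696505069733 mean [ 0.4413 -0.3349]
tin 2480 z [0.0428 0.046  0.0478] c [ 0.5767 -0.3649] dia 0.060081932693719864 mean [ 0.5756 -0.3651]
timer px [ 0.43776453 -0.33399758  0.015     ] knob [ 0.4376754  -0.33363694  0.05      ] tin px [ 0.57375308 -0.36486757  0.044     ]
mug x [0.655569   0.75612921] y [-0.34498371 -0.27178854] handle low x [ 0.65820762 -0.32814611  0.07676742  1.        ]
```

View pics/t13.png

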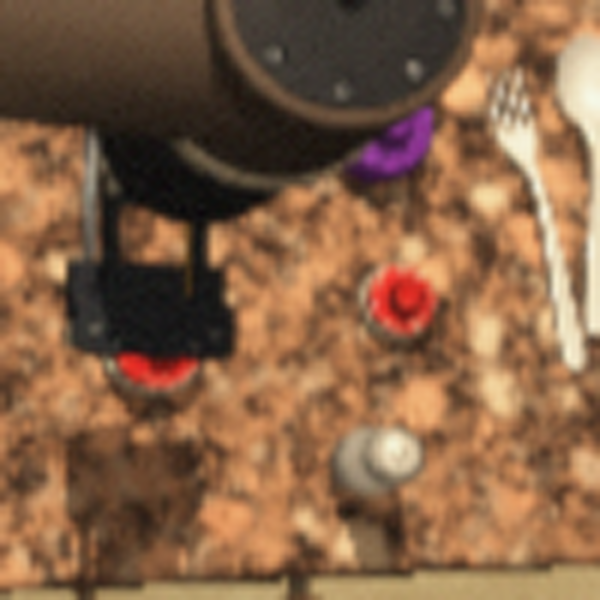

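Run:
```python
from h import *
delta((.439,-.3337,.27),(.439,-.3337,.182))
```

```text
t 35.65 at [ 0.4963 -0.2734  0.4215] rot [-3.1414  0.     -1.6706] f [ 0.3 -0.4  0.4] w 0.0874
tilt fix units [-0.00125  0.      -0.     ]
[ 0.439  -0.3337  0.27  ] units [2.629 2.043 6.06 ]
[ 0.439  -0.3337  0.182 ] units [0.00e+00 1.00e-03 3.52e+00]
```

Emit:
{"op": "carry_out", "data": {
  "targets": [
    [[0, 0, 0, 0.376, 0.292, 0.86, 1], [0, 0, 0, 0.376, 0.292, 0.86, 1], [0, 0, 0, 0.376, 0.292, 0.86, 1], [0, 0, 0, 0.376, 0.292, 0.86, 1], [0, 0, 0, 0.376, 0.292, 0.86, 1], [0, 0, 0, 0.376, 0.292, 0.86, 1], [0, 0, 0, 0.376, 0.292, 0.9, 1], [0, 0, 0, 0, 0, 0, 1], [0, 0, 0, 0, 0, 0, 1]]
  ]
}}

```text
t: 36.78
eef_pos: [0.4394, -0.3341, 0.2708]
ee_rot: [-3.141, -0.001, -1.671]
force: [0.1, 0.6, 0.6]
width: 0.0875
```

Run:
```python
from h import *
delta((.439,-.3337,.182))
im,d=snap('wrist'); cv2.imwrite('pics/w14.png',cv2.resize(im,(768,576))[:,:,::-1])
```

```text
t 36.77 at [ 0.4394 -0.3341  0.2708] rot [-3.1406e+00 -5.0000e-04 -1.6709e+00] f [0.1 0.6 0.6] w 0.0875
tilt fix units [-0.0075  -0.00375  0.     ]
[ 0.439  -0.3337  0.182 ] units [-0.017  0.023  3.553]
```

View pics/w14.png

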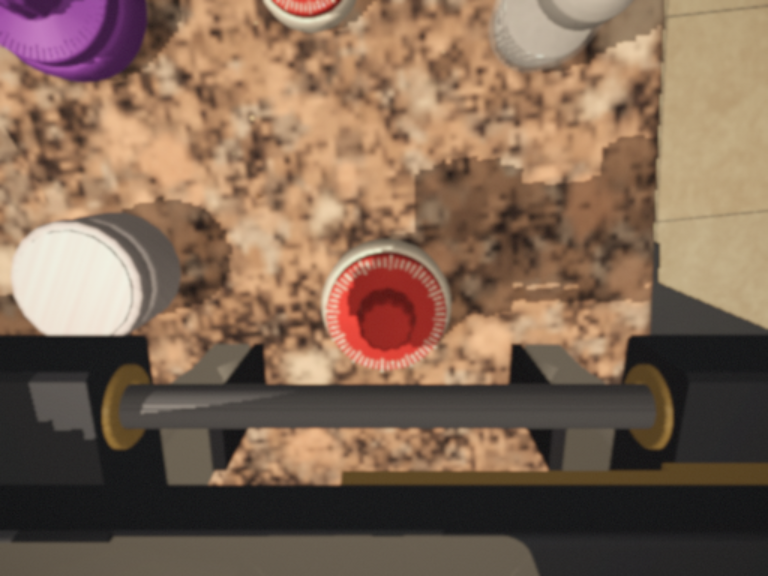

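Centred. Descend and grip the base.

Emit:
{"op": "carry_out", "data": {
  "targets": [
    [[0, 0, 0, 0, 0, 0.8, 1], [0, 0, 0, 0, 0, 0.8, 1], [0, 0, 0, 0, 0, 0.8, 1], [0, 0, 0, 0, 0, 0.7, 1], [0, 0, 0, 0, 0, 0.4, 1], [0, 0, 0, 0, 0, 0, 1], [0, 0, 0, 0, 0, 0, -1], [0, 0, 0, 0, 0, 0, -1], [0, 0, 0, 0, 0, 0, -1], [0, 0, 0, 0, 0, 0, -1]]
  ],
  "squeeze": 20
}}

```text
t: 38.08
eef_pos: [0.439, -0.3343, 0.183]
ee_rot: [-3.141, -0.0, -1.671]
force: [-0.7, 1.6, 5.0]
width: 0.0644
```

Emit:
{"op": "carry_out", "data": {
  "targets": [
    [[0, 0, 0, 0, 0, -0.5, -1], [0, 0, 0, 0, 0, -1, -1], [0, 0, 0, 0, 0, -1, -1], [0, 0, 0, 0, 0, -0.5, -1], [0, 0, 0, 0, 0, 0, -1], [0, 0, 0, 0, 0, 0, -1]]
  ]
}}

```text
t: 38.83
eef_pos: [0.4383, -0.334, 0.2566]
ee_rot: [3.14, 0.001, -1.672]
force: [0.7, -0.3, -2.0]
width: 0.0644
```

Run:
```python
from h import *
O=np.array([.5672,-.0147]);ex=np.array([np.cos(CY),np.sin(CY)]);ey=np.array([-ex[1],ex[0]])
pn=O-.069*ex-.122*ey;pf=O+.069*ex-.122*ey;print(pn,pf)
delta((*pn,.257),(*pn,.19))
im,d=snap('wrist'); cv2.imwrite('pics/w15.png',cv2.resize(im,(768,576))[:,:,::-1])
im,d=snap('side'); cv2.imwrite('pics/s15.png',im[:,:,::-1])
```

```text
[ 0.4862849  -0.12914539] [ 0.6235858  -0.14301852]
t 38.83 at [ 0.4383 -0.334   0.2566] rot [ 3.1404e+00  5.0000e-04 -1.6716e+00] f [ 0.7 -0.3 -2. ] w 0.0644
tilt fix units [0.00875 0.00375 0.     ]
[ 0.4863 -0.1291  0.257 ] units [-8.346 -1.083 -0.013]
[ 0.4863 -0.1291  0.19  ] units [ 1.00e-03 -3.00e-03  2.68e+00]
```

View pics/w15.png

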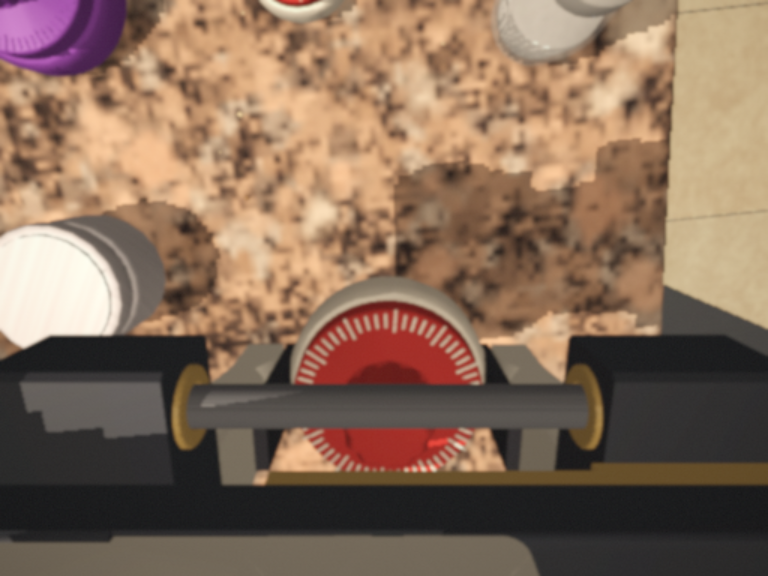

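Run:
```python
from h import *
m=arm.camera_model('wrist');p=arm.get_state()['eef_pos'];y=-1.6716;tx=np.array([np.cos(y),np.sin(y)]);ty=np.array([np.sin(y),-np.cos(y)])
for r,c,z in [(280,390,.094),(280,390,.084),(474,391,.11),(380,291,.094),(380,486,.094)]:
    q=atz('wrist',r/1.5,c/1.5,z,m)[:2]-p[:2];print(q@tx,q@ty)
```

```text
0.03548930124295013 0.0028016496299711454
0.03309930215848469 0.0028914895207199426
-0.022708961508686787 0.0030939999941327723
0.001571159422922362 -0.029812246446258673
0.001528093570630314 0.03458815308909207
```

Run:
```python
from h import *
m=np.load('w4.npz',allow_pickle=True)['m'].item()
O=np.array([.5672,-.0147]);ex=np.array([np.cos(CY),np.sin(CY)]);ey=np.array([-ex[1],ex[0]])
for r,c in [(81,352),(81,450),(81,571),(81,667)]:
    q=atz('wrist',r/1.5,c/1.5,.008,m)[:2]+[.0016,.0006]-O;print((q@ex).round(4),(q@ey).round(4))
m=arm.camera_model('top')
# pad corners in topA crop
for c,r in [(659,68),(718,68),(718,126),(659,126),(654,194),(714,196),(712,255),(652,253)]:
    q=atz('top',r/3.6+165,c/3.6+90,.008,m)[:2]-O;print('top',(q@ex).round(4),(q@ey).round(4))
```

```text
0.1012 -0.0876
0.0369 -0.0877
-0.0425 -0.0878
-0.1055 -0.0878
top 0.0974 -0.0895
top 0.1012 -0.153
top 0.0375 -0.1554
top 0.0338 -0.0925
top -0.0398 -0.0907
top -0.0383 -0.1541
top -0.1008 -0.1545
top -0.1024 -0.0915
```

Emit:
{"op": "carry_out", "data": {
  "targets": [
    [[0, 0, 0, -0.93, -0.107, 0, -1], [0, 0, 0, -0.93, -0.107, 0, -1], [0, 0, 0, -0.93, -0.107, 0, -1], [0, 0, 0, -0.93, -0.107, 0, -1], [0, 0, 0, -0.93, -0.107, 0, -1], [0, 0, 0, -0.93, -0.107, 0, -1], [0, 0, 0, -0.93, -0.107, 0, -1], [0, 0, 0, -0.93, -0.107, 0, -1], [0, 0, 0, -0.93, -0.107, 0, -1], [0, 0, 0, 0, 0, 0, -1], [0, 0, 0, 0, 0, 0, -1]]
  ]
}}

```text
t: 40.3
eef_pos: [0.4836, -0.1285, 0.2569]
ee_rot: [3.141, -0.0, -1.671]
force: [0.4, -0.7, -0.0]
width: 0.0646
```

Run:
```python
from h import *
delta((.4833,-.1284,.191))
im,d=snap('wrist'); cv2.imwrite('pics/w16.png',cv2.resize(im,(768,576))[:,:,::-1])
im,d=snap('side');a=cv2.resize(im[110:260,200:360],None,fx=4,fy=4,interpolation=cv2.INTER_CUBIC);cv2.imwrite('pics/s16.png',a[:,:,::-1])
```

```text
t 40.3 at [ 0.4836 -0.1285  0.2569] rot [ 3.1405e+00 -2.0000e-04 -1.6709e+00] f [ 0.4 -0.7 -0. ] w 0.0646
tilt fix units [ 0.0075  -0.00125 -0.     ]
[ 0.4833 -0.1284  0.191 ] units [-0.005  0.008  2.637]
```

View pics/w16.png

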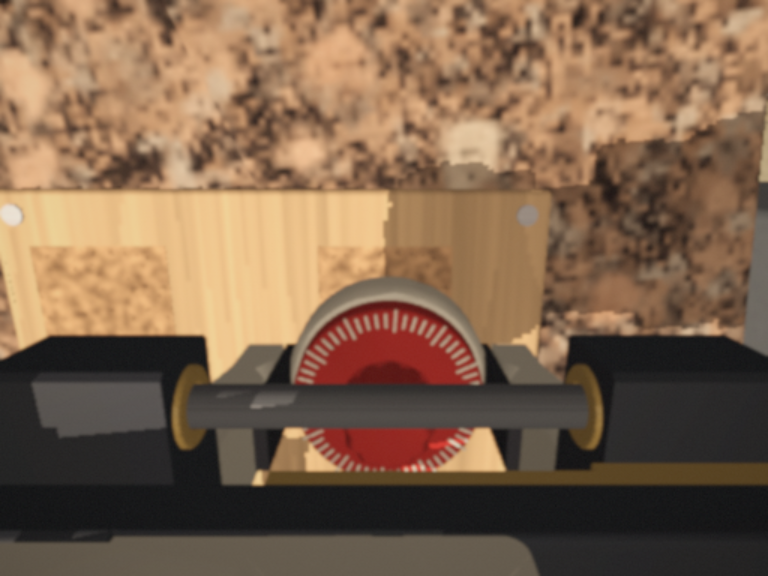

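View pics/s16.png

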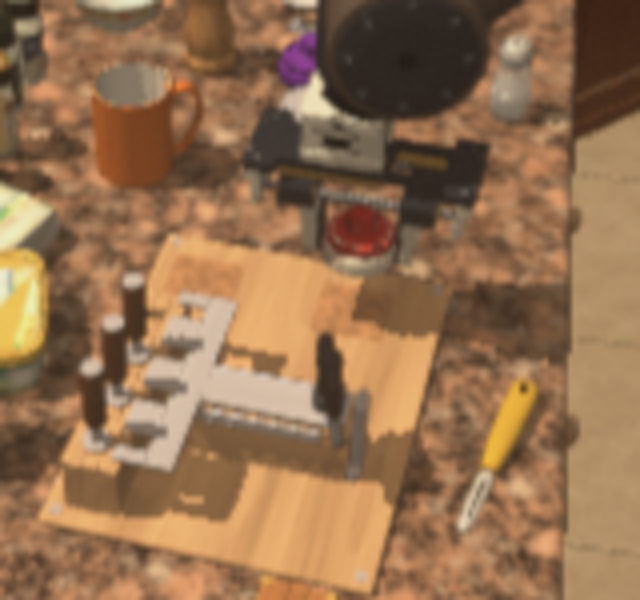

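Emit:
{"op": "carry_out", "data": {
  "targets": [
    [[0, 0, 0, 0, 0, 0.8, -1], [0, 0, 0, 0, 0, 0.8, -1], [0, 0, 0, 0, 0, 0.6, -1], [0, 0, 0, 0, 0, 0.3, -1], [0, 0, 0, 0, 0, 0.06, -1], [0, 0, 0, 0, 0, 0, -1]]
  ]
}}

```text
t: 41.15
eef_pos: [0.4839, -0.1286, 0.1938]
ee_rot: [-3.141, 0.0, -1.671]
force: [0.3, -0.2, -1.4]
width: 0.0642
```

Emit:
{"op": "carry_out", "data": {
  "targets": [
    [[0, 0, 0, 0, 0, 0.06, -1], [0, 0, 0, 0, 0, 0, -1]]
  ]
}}

```text
t: 41.4
eef_pos: [0.4838, -0.1284, 0.1922]
ee_rot: [-3.141, 0.0, -1.671]
force: [0.6, 0.3, -0.8]
width: 0.064
```

Run:
```python
from h import *
delta()
im,d=snap('wrist'); cv2.imwrite('pics/w17.png',cv2.resize(im,(768,576))[:,:,::-1])
```

```text
t 41.4 at [ 0.4838 -0.1284  0.1922] rot [-3.1411e+00  1.0000e-04 -1.6713e+00] f [ 0.6  0.3 -0.8] w 0.064
tilt fix units [-0.00375  0.00125 -0.     ]
```

View pics/w17.png

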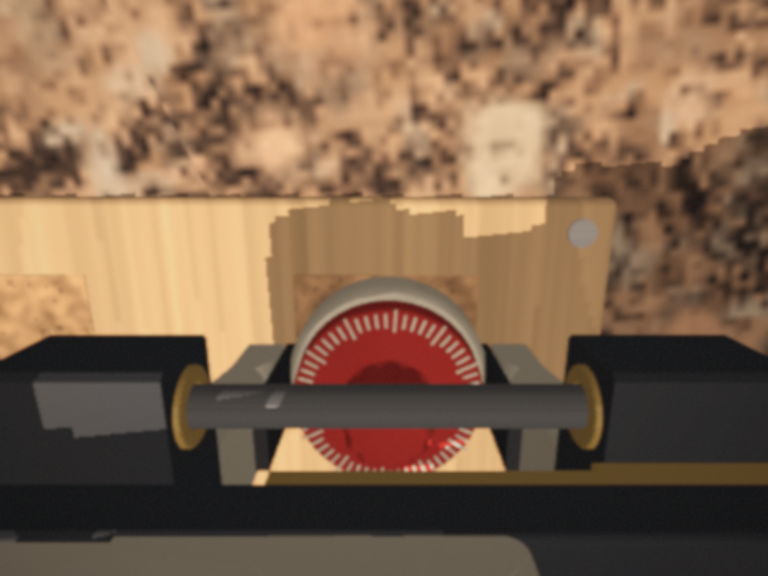

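Emit:
{"op": "carry_out", "data": {
  "targets": [
    [[0, 0, 0, 0, 0, 0.05, -1], [0, 0, 0, 0, 0, 0, 0.9], [0, 0, 0, 0, 0, 0, 0.9], [0, 0, 0, 0, 0, 0, 0.9], [0, 0, 0, 0, 0, -0.6, 0.9], [0, 0, 0, 0, 0, -1, 0.9], [0, 0, 0, 0, 0, -1, 0.9], [0, 0, 0, 0, 0, -1, 0.9], [0, 0, 0, 0, 0, -1, 0.9], [0, 0, 0, 0, 0, 0, 0.9], [0, 0, 0, 0, 0, 0, 0.9]]
  ]
}}

```text
t: 42.82
eef_pos: [0.4834, -0.1284, 0.3053]
ee_rot: [3.141, 0.0, -1.672]
force: [0.1, 0.5, -0.2]
width: 0.0831
```

Run:
```python
from h import *
delta()
im,d=snap('wrist'); m=arm.camera_model('wrist');cv2.imwrite('pics/w18.png',cv2.resize(im,(768,576))[:,:,::-1])
for q in ['timer_center']:
    print(q,[(round(x['conf'],2),np.round(x['point'],1).tolist()) for x in arm.landmark_of('wrist',q)])
im,d=snap('top');a=cv2.resize(im[165:285,190:390],None,fx=4,fy=4,interpolation=cv2.INTER_CUBIC);cv2.imwrite('pics/t18.png',a[:,:,::-1])
for q in ['timer_center','tin_center']:
    print(q,[(round(x['conf'],2),np.round(x['point'],1).tolist(),atz('top',*x['point'],.03).round(3)) for x in arm.landmark_of('top',q)])
```

```text
t 42.83 at [ 0.4834 -0.1284  0.3053] rot [ 3.1412e+00  2.0000e-04 -1.6715e+00] f [ 0.1  0.5 -0.2] w 0.0831
tilt fix units [0.0025  0.00125 0.     ]
timer_center [(0.7, [200.4, 256.8])]
timer_center [(0.71, [227.6, 373.3], array([ 0.466, -0.478,  0.03 ])), (0.57, [200.4, 372.3], array([ 0.57 , -0.485,  0.03 ])), (0.5, [228.6, 280.4], array([ 0.477, -0.13 ,  0.03 ]))]
tin_center [(0.62, [206.8, 345.3], array([ 0.549, -0.38 ,  0.03 ])), (0.55, [180.5, 240.4], array([0.669, 0.012, 0.03 ])), (0.38, [186.2, 226.6], array([0.648, 0.066, 0.03 ]))]
```

View pics/w18.png

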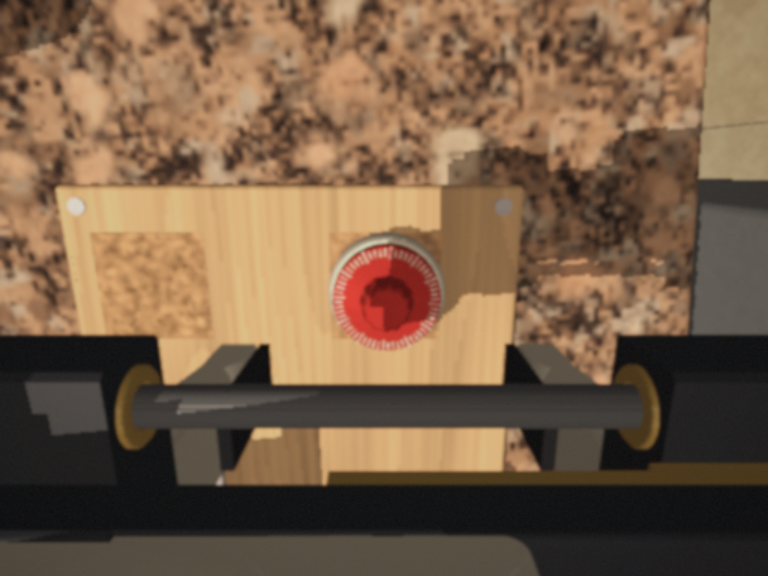

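View pics/t18.png

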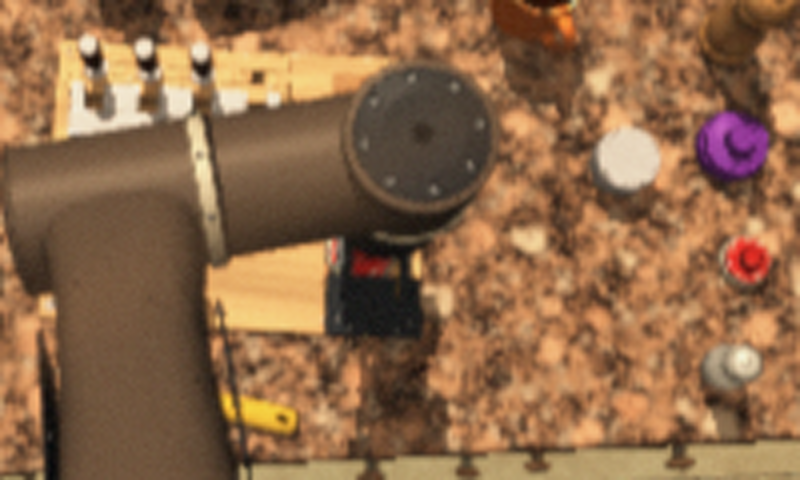

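Emit:
{"op": "carry_out", "data": {
  "targets": [
    [[0, 0, 0, 0.9, -0.3, -0.55, 0.9], [0, 0, 0, 0.9, -0.3, -0.55, 0.9], [0, 0, 0, 0.9, -0.3, -0.55, 0.9], [0, 0, 0, 0.9, -0.3, -0.55, 0.9], [0, 0, 0, 0.9, -0.3, -0.55, 0.9], [0, 0, 0, 0.9, -0.3, -0.55, 0.9], [0, 0, 0, 0.9, -0.3, -0.55, 0.9], [0, 0, 0, 0, 0, 0, 0.9], [0, 0, 0, 0, 0, 0, 0.9]]
  ]
}}

```text
t: 44.2
eef_pos: [0.5199, -0.2902, 0.401]
ee_rot: [3.14, 0.001, -1.672]
force: [0.6, -0.1, -0.3]
width: 0.0835
```

Run:
```python
from h import *
delta()
im,d=snap('wrist'); cv2.imwrite('pics/w19.png',cv2.resize(im,(768,576))[:,:,::-1]);m=arm.camera_model('wrist');np.savez('w19.npz',im=im,d=d,m=m)
T=np.array(m['world_from_camera']);K=np.array(m['camera_matrix'])
rr,cc=np.mgrid[0:384,0:512];X=np.stack([(cc-K[0,2])/K[0,0]*d,(rr-K[1,2])/K[1,1]*d,d,np.ones_like(d)],-1)@T.T
Q=X.reshape(-1,4);Q=Q[(abs(Q[:,2]-.045)<.006)&(np.hypot(Q[:,0]-.554,Q[:,1]+.383)<.06)];c,r=cv2.minEnclosingCircle(Q[:,:2].astype(np.float32));print(c,2*r,Q.mean(0))
```

```text
t 44.2 at [ 0.5199 -0.2902  0.401 ] rot [ 3.1403e+00  5.0000e-04 -1.6719e+00] f [ 0.6 -0.1 -0.3] w 0.0835
tilt fix units [0.01    0.00375 0.     ]
(0.556113600730896, -0.3828723430633545) 0.060230255126953125 [ 0.55544939 -0.38330276  0.04587721  1.        ]
```

View pics/w19.png

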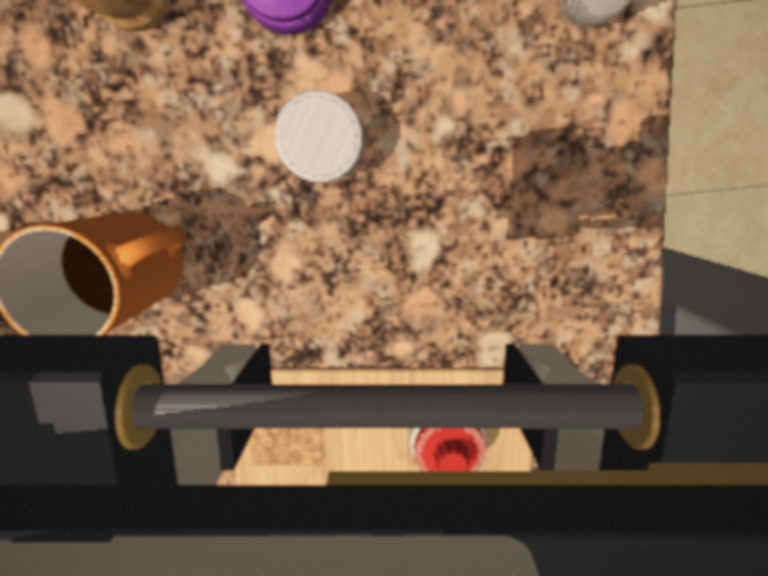

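Run:
```python
from h import *
delta((.5563,-.3832,.28),(.5563,-.3832,.191),yaw=-1.881)
```

```text
t 44.25 at [ 0.5199 -0.29    0.401 ] rot [ 3.1401e+00  5.0000e-04 -1.6713e+00] f [ 0.3  0.6 -0.5] w 0.0835
turn z units 1.502
[ 0.5563 -0.3832  0.28  ] units [ 3.107 -2.526  4.841]
[ 0.5563 -0.3832  0.191 ] units [ 0.   -0.    3.56]
```

Emit:
{"op": "carry_out", "data": {
  "targets": [
    [[0, 0, 0.75, 0, 0, 0, 0.9], [0, 0, 0.75, 0, 0, 0, 0.9], [0, 0, 0, 0.62, -0.505, 0.97, 0.9], [0, 0, 0, 0.62, -0.505, 0.97, 0.9], [0, 0, 0, 0.62, -0.505, 0.97, 0.9], [0, 0, 0, 0.62, -0.505, 0.97, 0.9], [0, 0, 0, 0.62, -0.505, 0.97, 0.9], [0, 0, 0, 0, 0, 0, 0.9], [0, 0, 0, 0, 0, 0, 0.9]]
  ]
}}

```text
t: 45.38
eef_pos: [0.5567, -0.3828, 0.2809]
ee_rot: [3.141, -0.0, -1.88]
force: [-0.1, -0.2, 0.4]
width: 0.0831
```

Run:
```python
from h import *
delta((.5563,-.3832,.191))
im,d=snap('wrist'); cv2.imwrite('pics/w20.png',cv2.resize(im,(768,576))[:,:,::-1])
```

```text
t 45.38 at [ 0.5567 -0.3828  0.2809] rot [ 3.1414e+00 -1.0000e-04 -1.8802e+00] f [-0.1 -0.2  0.4] w 0.0831
tilt fix units [ 0.00125 -0.00125 -0.     ]
[ 0.5563 -0.3832  0.191 ] units [0.02  0.011 3.598]
```

View pics/w20.png

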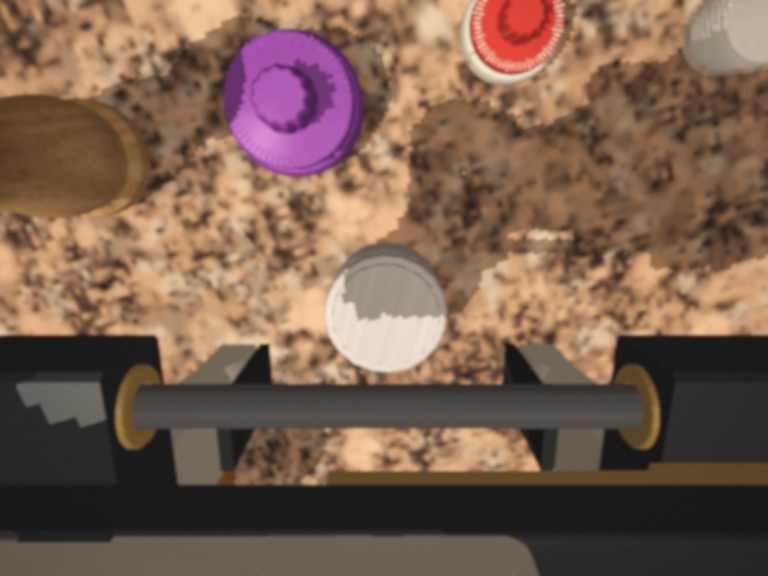

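Run:
```python
from h import *
print(atz('top',177,371,.0),atz('top',163,382,.13))
im,d=snap('wrist');m=arm.camera_model('wrist')
T=np.array(m['world_from_camera']);K=np.array(m['camera_matrix'])
rr,cc=np.mgrid[0:384,0:512];X=np.stack([(cc-K[0,2])/K[0,0]*d,(rr-K[1,2])/K[1,1]*d,d,np.ones_like(d)],-1)@T.T
w=(rr>60)&(rr<148)&(cc<102)&(X[...,2]>.05);Q=X[w];print(Q.min(0),Q.max(0))
Q=Q[:,:3]-[.5567,-.3828,0];y=-1.88;t=np.array([np.cos(y),np.sin(y)]);u=np.array([np.sin(y),-np.cos(y)])
print('tool x',(Q[:,:2]@t).min(),(Q[:,:2]@t).max(),'tool y',(Q[:,:2]@u).min(),(Q[:,:2]@u).max())
```

```text
[ 0.66851485 -0.49870529  0.        ] [ 0.68672253 -0.50224724  0.13      ]
[ 0.53407317 -0.52328359  0.05000627  1.        ] [ 0.69057943 -0.44914237  0.26317578  1.        ]
tool x 0.04925964951341596 0.09896341902082127 tool y -0.15681030226879886 0.001365783795502308
```

Emit:
{"op": "carry_out", "data": {
  "targets": [
    [[0, 0, 0, 0, 0, 0.8, 0.9], [0, 0, 0, 0, 0, 0.8, 0.9], [0, 0, 0, 0, 0, 0.8, 0.9], [0, 0, 0, 0, 0, 0.7, 0.9], [0, 0, 0, 0, 0, 0.5, 0.9], [0, 0, 0, 0, 0, 0, 0.9], [0, 0, 0, 0, 0, 0, -1], [0, 0, 0, 0, 0, 0, -1], [0, 0, 0, 0, 0, 0, -1], [0, 0, 0, 0, 0, 0, -1]]
  ],
  "squeeze": 20
}}

```text
t: 46.72
eef_pos: [0.5568, -0.3836, 0.1913]
ee_rot: [-3.141, -0.0, -1.881]
force: [1.0, 0.7, 2.9]
width: 0.0597
```

Emit:
{"op": "carry_out", "data": {
  "targets": [
    [[0, 0, 0, 0, 0, -0.5, -1], [0, 0, 0, 0, 0, -1, -1], [0, 0, 0, 0, 0, -1, -1], [0, 0, 0, 0, 0, -1, -1], [0, 0, -0.75, 0, 0, 0, -1], [0, 0, -0.75, 0, 0, 0, -1], [0, 0, 0, 0, 0, 0, -1]]
  ]
}}

```text
t: 47.6
eef_pos: [0.5564, -0.3834, 0.2786]
ee_rot: [3.142, 0.0, -1.672]
force: [0.3, 0.2, -1.9]
width: 0.0598
```

Run:
```python
from h import *
O=np.array([.5672,-.0147]);ex=np.array([np.cos(CY),np.sin(CY)]);ey=np.array([-ex[1],ex[0]])
pf=O+.069*ex-.1215*ey;print(pf)
delta((*pf,.279),(*pf,.199))
im,d=snap('wrist'); cv2.imwrite('pics/w21.png',cv2.resize(im,(768,576))[:,:,::-1])
```

```text
[ 0.62363607 -0.14252105]
t 47.6 at [ 0.5564 -0.3834  0.2786] rot [ 3.1415e+00  1.0000e-04 -1.6722e+00] f [ 0.3  0.2 -1.9] w 0.0598
tilt fix units [0.      0.00125 0.     ]
[ 0.6236 -0.1425  0.279 ] units [-9.857 -1.7   -0.016]
[ 0.6236 -0.1425  0.199 ] units [ 0.  -0.   3.2]
```

View pics/w21.png

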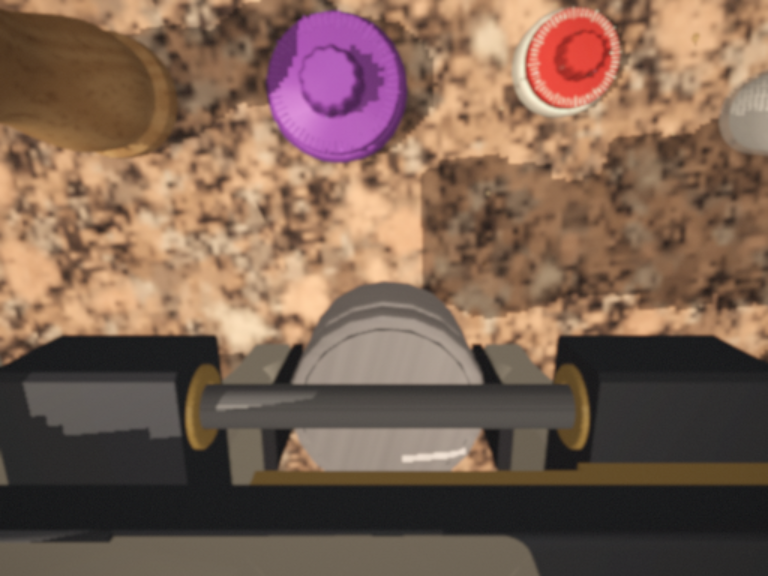

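Emit:
{"op": "carry_out", "data": {
  "targets": [
    [[0, 0, 0, 0, 0, -0.6, -1], [0, 0, 0, -0.986, -0.17, 0, -1], [0, 0, 0, -0.986, -0.17, 0, -1], [0, 0, 0, -0.986, -0.17, 0, -1], [0, 0, 0, -0.986, -0.17, 0, -1], [0, 0, 0, -0.986, -0.17, 0, -1], [0, 0, 0, -0.986, -0.17, 0, -1], [0, 0, 0, -0.986, -0.17, 0, -1], [0, 0, 0, -0.986, -0.17, 0, -1], [0, 0, 0, -0.986, -0.17, 0, -1], [0, 0, 0, -0.986, -0.17, 0, -1], [0, 0, 0, 0, 0, 1, -1], [0, 0, 0, 0, 0, 1, -1], [0, 0, 0, 0, 0, 1, -1], [0, 0, 0, 0, 0, 0.4, -1], [0, 0, 0, 0, 0, 0, -1], [0, 0, 0, 0, 0, 0, -1]]
  ]
}}

```text
t: 49.78
eef_pos: [0.6243, -0.1425, 0.2095]
ee_rot: [-3.14, 0.0, -1.671]
force: [1.3, 0.5, -1.8]
width: 0.0594
```

Run:
```python
from h import *
delta((.6236,-.1425,.199))
im,d=snap('wrist'); cv2.imwrite('pics/w22.png',cv2.resize(im,(768,576))[:,:,::-1])
```

```text
t 49.77 at [ 0.6243 -0.1425  0.2095] rot [-3.1397  0.     -1.6714] f [ 1.3  0.5 -1.8] w 0.0594
tilt fix units [-0.01375  0.      -0.     ]
[ 0.6236 -0.1425  0.199 ] units [0.002 0.028 0.419]
```

View pics/w22.png

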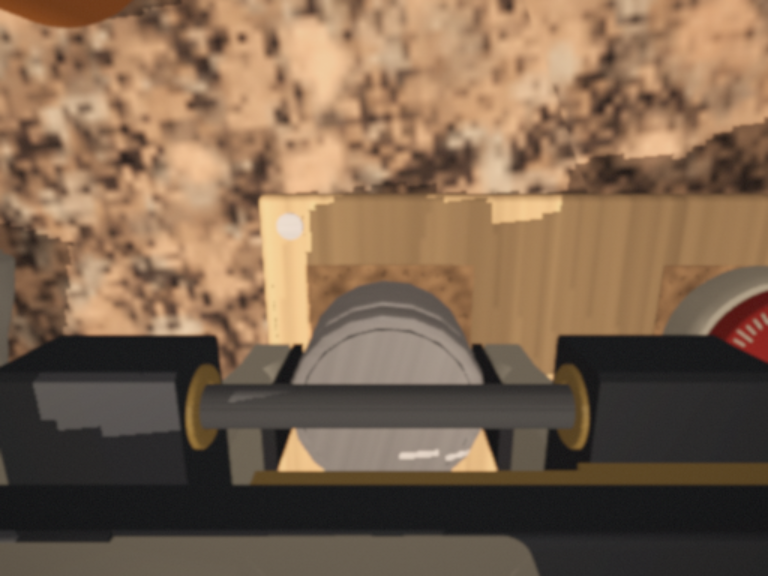

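Emit:
{"op": "carry_out", "data": {
  "targets": [
    [[0, 0, 0, 0, 0, 0.3, -1], [0, 0, 0, 0, 0, 0.1, -1], [0, 0, 0, 0, 0, 0, -1], [0, 0, 0, 0, 0, 0, -1]]
  ]
}}

```text
t: 50.32
eef_pos: [0.6236, -0.1424, 0.1992]
ee_rot: [-3.141, -0.0, -1.671]
force: [-3.3, 1.6, 7.0]
width: 0.0601
```

Contact; release and rise, then look over the whole caddy.

Emit:
{"op": "carry_out", "data": {
  "targets": [
    [[0, 0, 0, 0, 0, 0, 0.8], [0, 0, 0, 0, 0, 0, 0.8], [0, 0, 0, 0, 0, 0, 0.8], [0, 0, 0, 0, 0, -0.6, 0.8], [0, 0, 0, 0, 0, -1, 0.8], [0, 0, 0, 0, 0, -1, 0.8], [0, 0, 0, 0, 0, -1, 0.8], [0, 0, 0, 0, 0, -1, 0.8], [0, 0, 0, 0, 0, -1, 0.8], [0, 0, 0, 0, 0, -1, 0.8], [0, 0, 0, 0, 0, 0, 0.8], [0, 0, 0, 0, 0, 0, 0.8]]
  ]
}}

```text
t: 51.82
eef_pos: [0.6234, -0.1424, 0.3635]
ee_rot: [-3.141, 0.0, -1.671]
force: [0.9, -0.9, 0.1]
width: 0.079
```

Run:
```python
from h import *
O=np.array([.5672,-.0147]);ex=np.array([np.cos(CY),np.sin(CY)])
im,d=snap('wrist'); cv2.imwrite('pics/w23.png',cv2.resize(im,(768,576))[:,:,::-1])
delta((.50,.13,.34))
```

```text
t 51.88 at [ 0.6233 -0.1424  0.3629] rot [ 3.1409e+00  2.0000e-04 -1.6715e+00] f [-0.1 -0.6 -0.9] w 0.0791
tilt fix units [0.005   0.00125 0.     ]
[0.5  0.13 0.34] units [-10.346   6.003   0.921]
```

View pics/w23.png

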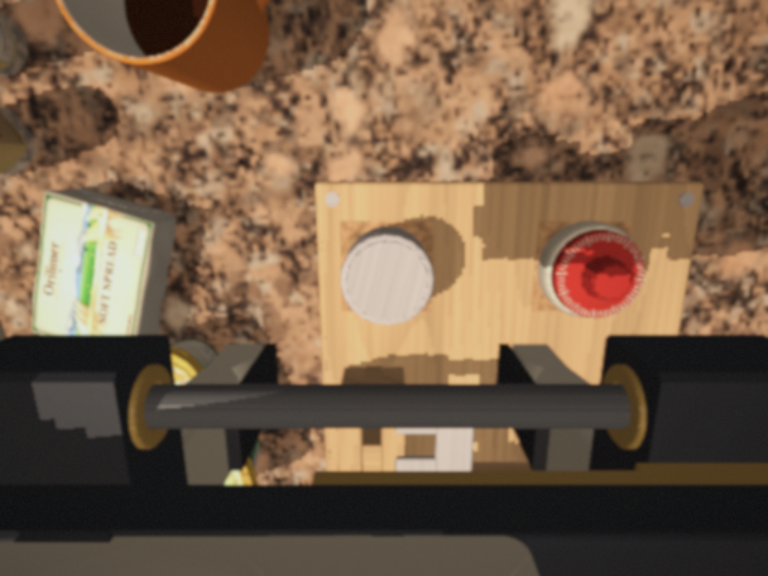

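Emit:
{"op": "carry_out", "data": {
  "targets": [
    [[0, 0, 0, -0.91, 0.59, 0.09, 0], [0, 0, 0, -0.91, 0.59, 0.09, 0], [0, 0, 0, -0.91, 0.59, 0.09, 0], [0, 0, 0, -0.91, 0.59, 0.09, 0], [0, 0, 0, -0.91, 0.59, 0.09, 0], [0, 0, 0, -0.91, 0.59, 0.09, 0], [0, 0, 0, -0.91, 0.59, 0.09, 0], [0, 0, 0, -0.91, 0.59, 0.09, 0], [0, 0, 0, -0.91, 0.59, 0.09, 0], [0, 0, 0, -0.91, 0.59, 0.09, 0], [0, 0, 0, 0, 0, 0, 0], [0, 0, 0, 0, 0, 0, 0], [0, 0, 0, 0, 0, 0, 0]]
  ]
}}

```text
t: 53.5
eef_pos: [0.4999, 0.0982, 0.3405]
ee_rot: [3.141, -0.0, -1.672]
force: [-0.4, 0.8, 0.3]
width: 0.0438
```

Run:
```python
from h import *
im,d=snap('wrist');m=arm.camera_model('wrist');np.savez('w24.npz',im=im,d=d,m=m)
delta()
print([(round(x['conf'],2),np.round(x['point'],1).tolist()) for x in arm.landmark_of('wrist','knob_grip')])
a=cv2.resize(im[40:190,200:400],None,fx=4,fy=4,interpolation=cv2.INTER_CUBIC);cv2.imwrite('pics/w24.png',a[:,:,::-1])
```

```text
t 53.55 at [0.5    0.0982 0.3405] rot [ 3.1413e+00 -3.0000e-04 -1.6722e+00] f [ 0.4 -0.1 -0.9] w 0.0436
tilt fix units [ 0.0025  -0.00125 -0.     ]
[(0.71, [146.6, 271.5]), (0.66, [68.8, 170.6])]
```

View pics/w24.png

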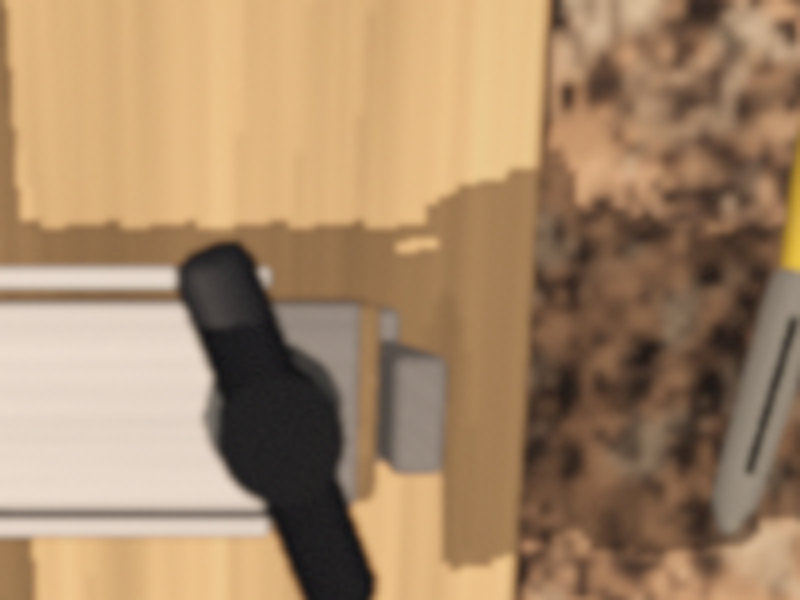

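Run:
```python
from h import *
f=np.load('w24.npz',allow_pickle=True);d=f['d'];m=f['m'].item();im=f['im']
def w(c,r): return atz('wrist',40+r/4,200+c/4,.128,m)
a,b=w(222,290),w(339,590);print(a,b,'angle',np.arctan2(a[1]-b[1],a[0]-b[0])-CY)
e=[w(182,290),w(310,600),w(262,285),w(372,580)]
for i in (0,2): print(np.arctan2(*(e[i]-e[i+1])[[1,0]])-CY)
g=cv2.cvtColor(im,cv2.COLOR_RGB2GRAY)
b2=(g<48)&(np.mgrid[0:384,0:512][0]<205)&(np.mgrid[0:384,0:512][1]>230)&(np.mgrid[0:384,0:512][1]<310)&(np.mgrid[0:384,0:512][0]>90)
r,c=np.nonzero(b2);print(len(r),r.min(),r.max())
P=np.array([atz('wrist',x,y,.128,m)[:2] for x,y in zip(r,c)])
rect=cv2.minAreaRect((P*1000).astype(np.float32));print(rect)
ii=cv2.resize(im[70:230,190:350],None,fx=4,fy=4);cv2.imwrite('pics/w24b.png',ii[:,:,::-1])
```

```text
[0.49280214 0.02969275 0.128     ] [0.47915781 0.07703709 0.128     ] angle -1.1895059767678104
-1.1762990004130698
-1.197322884922428
1728 101 194
((486.3954772949219, 52.29438781738281), (17.9476261138916, 59.348670959472656), 7.778677940368652)
```

View pics/w24b.png

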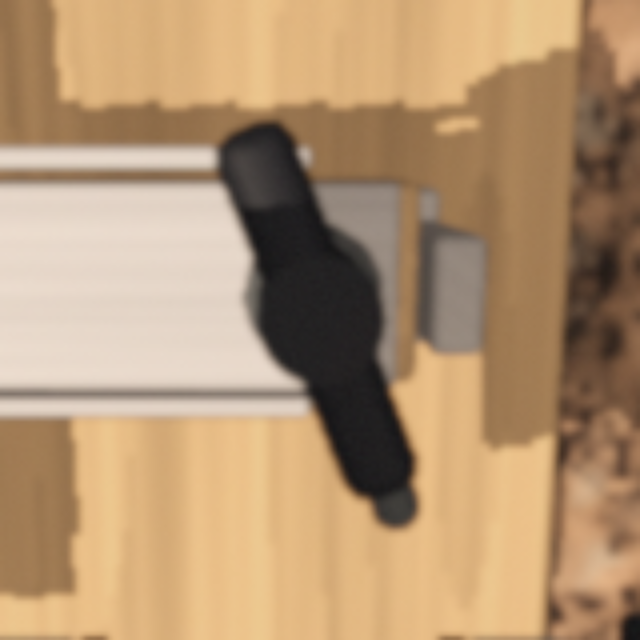

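Run:
```python
from h import *
f=np.load('w24.npz',allow_pickle=True);m=f['m'].item()
def w(c,r): return atz('wrist',70+r/4,190+c/4,.128,m)
a,b=w(262,135),w(384,488);c=(a+b)/2;print(a,b,np.linalg.norm(a-b),c,'hub',w(320,312))
O=np.array([.5672,-.0147]);ex=np.array([np.cos(CY),np.sin(CY)]);ey=np.array([-ex[1],ex[0]])
q=c[:2]+[.002,.0005]-O;print('caddy',q@ex,q@ey)
k=O+(q@ex)*ex+.06*ey;print('knob',k)
delta((*k,.34),(*k,.2693),yaw=-1.29)
```

```text
[0.49228923 0.02473982 0.128     ] [0.47860166 0.08003832 0.128     ] 0.05696729972805118 [0.48544544 0.05238907 0.128     ] hub [0.48615621 0.05141406 0.128     ]
caddy -0.08614524652196293 0.05922894610127422
knob [0.48752296 0.05365621]
t 53.6 at [0.4999 0.0982 0.3405] rot [ 3.1413e+00 -2.0000e-04 -1.6722e+00] f [-0.4  0.2  0.4] w 0.0441
turn z units -2.737
[0.4875 0.0537 0.34  ] units [1.574 0.971 0.02 ]
[0.4875 0.0537 0.2693] units [-0.    -0.     2.828]
```

Emit:
{"op": "carry_out", "data": {
  "targets": [
    [[0, 0, -0.91, 0, 0, 0, -0.1], [0, 0, -0.91, 0, 0, 0, -0.1], [0, 0, -0.91, 0, 0, 0, -0.1], [0, 0, 0, 0.79, 0.485, 0, -0.1], [0, 0, 0, 0.79, 0.485, 0, -0.1], [0, 0, 0, 0, 0, 0, -0.1], [0, 0, 0, 0, 0, 0, -0.1]]
  ]
}}

```text
t: 54.48
eef_pos: [0.4874, 0.0534, 0.3409]
ee_rot: [-3.141, 0.0, -1.292]
force: [0.0, 0.5, 0.5]
width: 0.0395
```

Run:
```python
from h import *
im,d=snap('wrist');cv2.imwrite('pics/w25.png',cv2.resize(im,(768,576))[:,:,::-1])
delta((.4875,.0537,.2753))
```

```text
t 54.52 at [0.4875 0.0537 0.3409] rot [-3.1410e+00  1.0000e-04 -1.2912e+00] f [-0.2  0.8  0.3] w 0.0394
tilt fix units [-0.00375  0.00125 -0.     ]
[0.4875 0.0537 0.2753] units [1.000e-03 0.000e+00 2.623e+00]
```

View pics/w25.png

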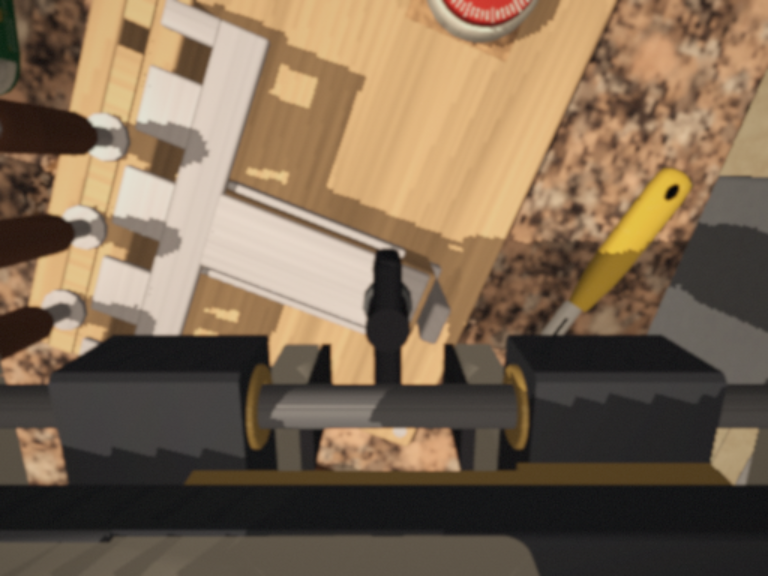

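Emit:
{"op": "carry_out", "data": {
  "targets": [
    [[0, 0, 0, 0, 0, 0.9, -0.1], [0, 0, 0, 0, 0, 0.9, -0.1], [0, 0, 0, 0, 0, 0.8, -0.1], [0, 0, 0, 0, 0, 0, -0.1], [0, 0, 0, 0, 0, 0, -1], [0, 0, 0, 0, 0, 0, -1], [0, 0, 0, 0, 0, 0, -1], [0, 0, 0, 0, 0, 0, -1], [0, 0, 0, 0, 0, 0, -1]]
  ],
  "squeeze": 25
}}

```text
t: 55.65
eef_pos: [0.4874, 0.054, 0.2762]
ee_rot: [-3.141, -0.0, -1.29]
force: [-2.3, -0.0, 5.3]
width: 0.0129
```

Run:
```python
from h import *
s=arm.get_state();p=s['eef_pos'];ex=np.array([np.cos(CY),np.sin(CY)])
delta((*(p[:2]+.03*ex),p[2]))
```

```text
t 55.65 at [0.4874 0.054  0.2762] rot [-3.141 -0.    -1.29 ] f [-2.3 -0.   5.3] w 0.0129
tilt fix units [-0.00375 -0.       0.     ]
[0.5173 0.051  0.2762] units [ 4.470e-01 -1.114e+00  1.000e-03]
```

Emit:
{"op": "carry_out", "data": {
  "targets": [
    [[0, 0, 0, 0.09, -0.225, 0, -1], [0, 0, 0, 0.09, -0.225, 0, -1], [0, 0, 0, 0.09, -0.225, 0, -1], [0, 0, 0, 0.09, -0.225, 0, -1], [0, 0, 0, 0, 0, 0, -1]]
  ]
}}

```text
t: 56.28
eef_pos: [0.5118, 0.0516, 0.2762]
ee_rot: [-3.141, -0.0, -1.29]
force: [-3.9, 0.6, 7.2]
width: 0.0131
```

Emit:
{"op": "carry_out", "data": {
  "targets": [
    [[0, 0, 0, 0.045, -0.11, 0, -1], [0, 0, 0, 0.045, -0.11, 0, -1], [0, 0, 0, 0, 0, 0, -1], [0, 0, 0, 0, 0, 0, -1]]
  ]
}}

```text
t: 56.78
eef_pos: [0.5172, 0.051, 0.2762]
ee_rot: [3.142, 0.0, -1.29]
force: [-4.1, 1.2, 6.9]
width: 0.0132
```

Run:
```python
from h import *
s=arm.get_state();p=s['eef_pos'];ex=np.array([np.cos(CY),np.sin(CY)]);print((p[:2]-[.4874,.054])@ex)
delta()
im,d=snap('wrist');cv2.imwrite('pics/w26.png',cv2.resize(im,(768,576))[:,:,::-1])
im,d=snap('side');a=cv2.resize(im[140:290,180:340],None,fx=4,fy=4,interpolation=cv2.INTER_CUBIC);cv2.imwrite('pics/s26.png',a[:,:,::-1])
```

```text
0.029978565887405245
t 56.77 at [0.5172 0.051  0.2762] rot [ 3.1416e+00  1.0000e-04 -1.2901e+00] f [-4.1  1.2  6.9] w 0.0132
tilt fix units [0.      0.00125 0.     ]
```

View pics/w26.png

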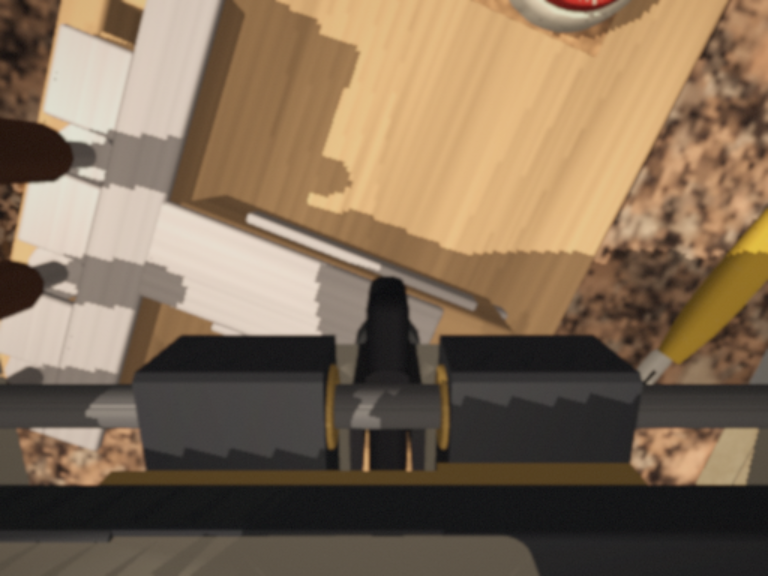

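View pics/s26.png

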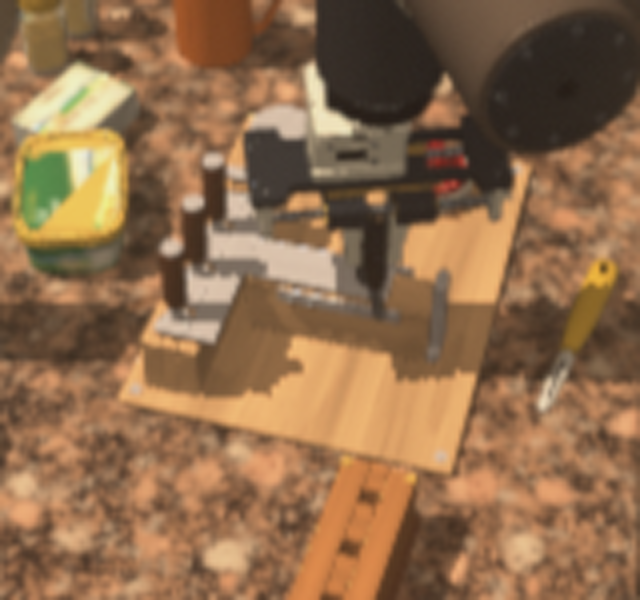

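Emit:
{"op": "carry_out", "data": {
  "targets": [
    [[0, 0, 0, 0.015, -0.037, 0, -1], [0, 0, 0, 0.015, -0.037, 0, -1], [0, 0, 0, 0, 0, 0, -1]]
  ]
}}

```text
t: 57.25
eef_pos: [0.518, 0.0509, 0.2761]
ee_rot: [3.139, 0.001, -1.29]
force: [-13.2, 4.2, 14.3]
width: 0.0129
```

Emit:
{"op": "carry_out", "data": {
  "targets": [
    [[0, 0, -0.6, 0, 0, 0, -1], [0, 0, -0.6, 0, 0, 0, -1], [0, 0, -0.6, 0, 0, 0, -1], [0, 0, 0, 0, 0, 0, -1]]
  ]
}}

```text
t: 57.75
eef_pos: [0.5176, 0.0507, 0.2761]
ee_rot: [3.138, 0.002, -1.038]
force: [-14.0, 4.6, 16.3]
width: 0.0131
```

Emit:
{"op": "carry_out", "data": {
  "targets": [
    [[0, 0, -0.7, 0, 0, -0.02, -1], [0, 0, -0.7, 0, 0, 0, -1], [0, 0, -0.7, 0, 0, 0, -1], [0, 0, -0.7, 0, 0, 0, -1], [0, 0, 0, 0, 0, 0, -1]]
  ]
}}

```text
t: 58.38
eef_pos: [0.5173, 0.0503, 0.2762]
ee_rot: [3.138, 0.003, -0.647]
force: [-13.6, 3.1, 13.7]
width: 0.0126
```

Emit:
{"op": "carry_out", "data": {
  "targets": [
    [[0, 0, -0.7, 0, 0, 0, -1], [0, 0, -0.7, 0, 0, 0, -1], [0, 0, -0.7, 0, 0, 0, -1], [0, 0, -0.7, 0, 0, 0, -1], [0, 0, 0, 0, 0, 0, -1]]
  ]
}}

```text
t: 59.0
eef_pos: [0.517, 0.0498, 0.2762]
ee_rot: [3.138, 0.005, -0.256]
force: [-13.7, -0.9, 15.3]
width: 0.0127
```

Run:
```python
from h import *
delta();s=arm.get_state();print(s['moment'],s['q'])
im,d=snap('wrist');cv2.imwrite('pics/w27.png',cv2.resize(im,(768,576))[:,:,::-1])
```

```text
t 59.0 at [0.517  0.0498 0.2762] rot [ 3.1383  0.0051 -0.2562] f [-13.7  -0.9  15.3] w 0.0127
tilt fix units [0.02375 0.03625 0.     ]
[-0.00504262  5.03988086  0.03505679] [ 0.47390053  0.23107005 -0.49596285 -0.00125244 -0.84975622  0.84153917]
```

View pics/w27.png

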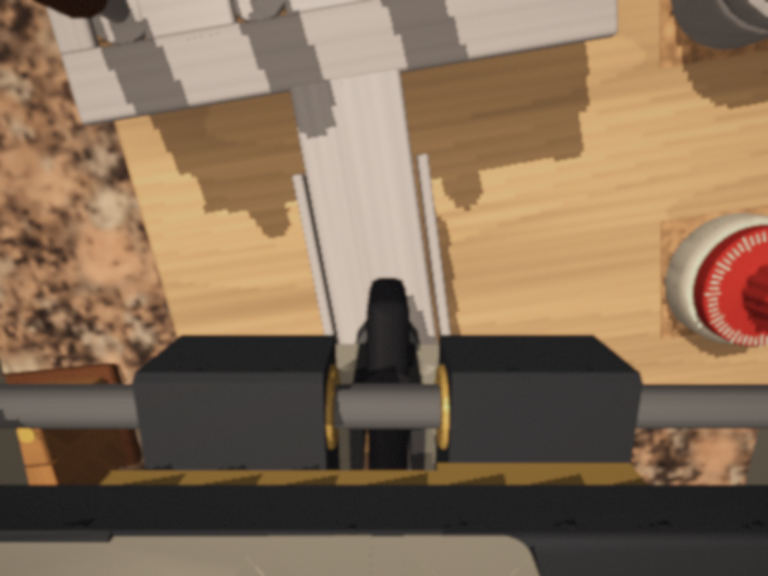

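Emit:
{"op": "carry_out", "data": {
  "targets": [
    [[0, 0, -0.5, 0, 0, 0, -1], [0, 0, -0.5, 0, 0, 0, -1], [0, 0, 0, 0, 0, 0, -1]]
  ]
}}

```text
t: 59.42
eef_pos: [0.517, 0.0497, 0.2761]
ee_rot: [3.139, 0.006, -0.117]
force: [-13.0, -1.9, 14.5]
width: 0.0129
```

Run:
```python
from h import *
delta();s=arm.get_state();print(s['moment'])
```

```text
t 59.42 at [0.517  0.0497 0.2761] rot [ 3.1386  0.0056 -0.117 ] f [-13.   -1.9  14.5] w 0.0129
tilt fix units [0.02125 0.04    0.     ]
[-0.4643375   4.96628601  0.00609997]
```

Emit:
{"op": "carry_out", "data": {
  "targets": [
    [[0, 0, -0.2, 0, 0, 0, -1], [0, 0, -0.2, 0, 0, 0, -1], [0, 0, 0, 0, 0, 0, -1], [0, 0, 0, 0, 0, 0, -1]]
  ]
}}

```text
t: 59.92
eef_pos: [0.5171, 0.0496, 0.2761]
ee_rot: [3.139, 0.006, -0.063]
force: [-12.3, -2.0, 15.5]
width: 0.0133
```

Run:
```python
from h import *
delta();s=arm.get_state();print(s['moment'])
```

```text
t 59.92 at [0.5171 0.0496 0.2761] rot [ 3.1392  0.0057 -0.0632] f [-12.3  -2.   15.5] w 0.0133
tilt fix units [0.0175 0.04   0.    ]
[-0.69495344  4.75937276 -0.54737608]
```

Emit:
{"op": "carry_out", "data": {
  "targets": [
    [[0, 0, 0, -0.05, 0, 0, -1], [0, 0, 0, 0, 0, 0, -0.3], [0, 0, 0, 0, 0, 0, -0.3], [0, 0, 0, 0, 0, 0, -0.3], [0, 0, 0, 0, 0, -0.5, -0.3], [0, 0, 0, 0, 0, -1, -0.3], [0, 0, 0, 0, 0, -1, -0.3], [0, 0, 0, 0, 0, -1, -0.3], [0, 0, 0, -0.8, 0, -0.3, -0.3], [0, 0, 0, -0.8, 0, -0.3, -0.3], [0, 0, 0, -0.8, 0, -0.3, -0.3], [0, 0, 0, 0, 0, 0, -0.3], [0, 0, 0, 0, 0, 0, -0.3]]
  ]
}}

```text
t: 61.55
eef_pos: [0.4586, 0.0546, 0.3867]
ee_rot: [-3.141, -0.001, -0.061]
force: [0.4, -0.6, -0.0]
width: 0.0306
```

Run:
```python
from h import *
delta()
im,d=snap('wrist');m=arm.camera_model('wrist');np.savez('w28.npz',im=im,d=d,m=m);cv2.imwrite('pics/w28.png',cv2.resize(im,(768,576))[:,:,::-1])
im,d=snap('side');a=cv2.resize(im[110:270,180:340],None,fx=3.7,fy=3.7,interpolation=cv2.INTER_CUBIC);cv2.imwrite('pics/s28.png',a[:,:,::-1])
```

```text
t 61.55 at [0.4586 0.0546 0.3867] rot [-3.1411e+00 -1.0000e-03 -6.1000e-02] f [ 0.4 -0.6 -0. ] w 0.0306
tilt fix units [-0.00375 -0.0075   0.     ]
```

View pics/w28.png

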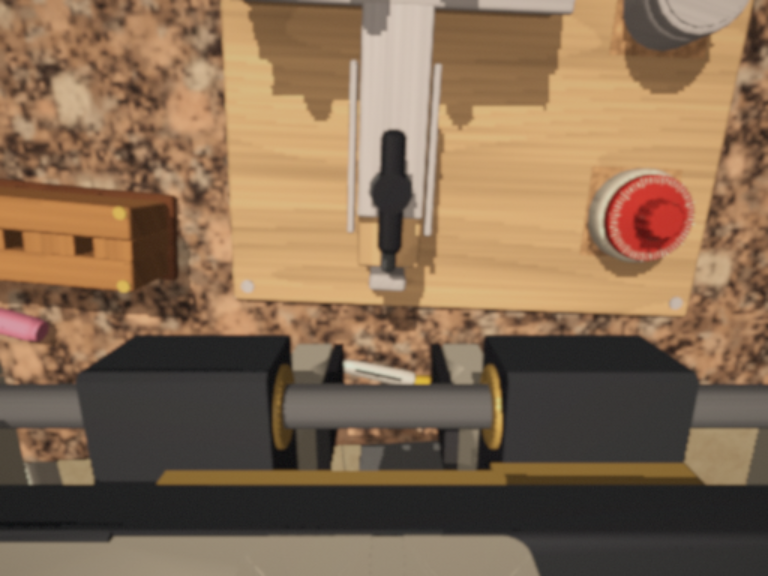

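View pics/s28.png

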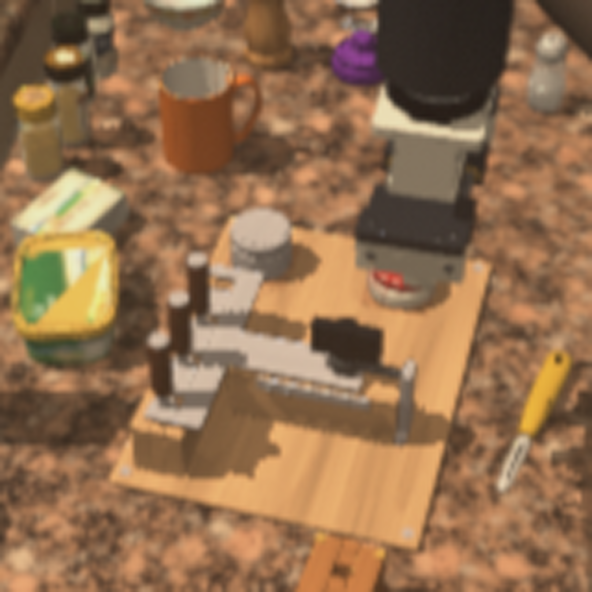

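Run:
```python
from h import *
f=np.load('w28.npz',allow_pickle=True);m=f['m'].item()
a=atz('wrist',135/1.5,394/1.5,.128,m);b=atz('wrist',250/1.5,390/1.5,.128,m);print(a,b,'rel caddy',np.arctan2(a[1]-b[1],a[0]-b[0])-CY)
O=np.array([.5672,-.0147]);ex=np.array([np.cos(CY),np.sin(CY)]);ey=np.array([-ex[1],ex[0]])
c=(a+b)[:2]/2-O;print('knob caddy',c@ex,c@ey)
c=atz('wrist',218/1.5,658/1.5,.058,m)[:2]-O;print('timer',c@ex,c@ey)
im=f['im'];x=cv2.resize(im[70:210,210:310],None,fx=5.5,fy=4.2,interpolation=cv2.INTER_CUBIC);cv2.imwrite('pics/w28c.png',x[:,:,::-1])
```

```text
[0.54166578 0.0465871  0.128     ] [0.48609285 0.05181798 0.128     ] rel caddy 0.006850157162534509
knob caddy -0.05947468095272726 0.05821849219728153
timer -0.07161243237935315 -0.1157460210719238
```

View pics/w28c.png

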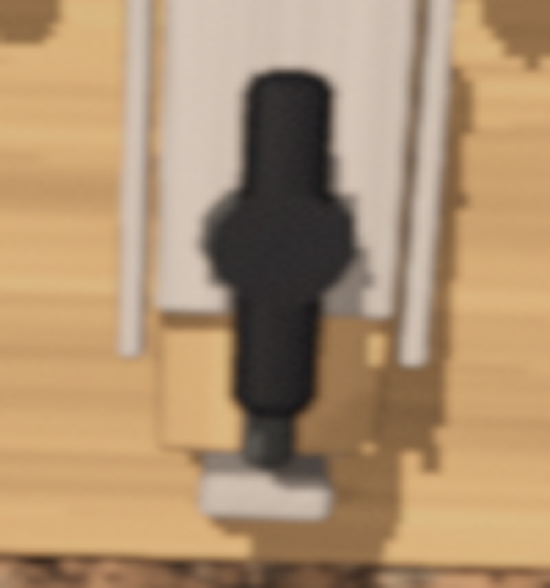

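Emit:
{"op": "carry_out", "data": {
  "targets": [
    [[0, 0, 0, 0, -1, -0.5, -0.3], [0, 0, 0, 0, -1, -0.5, -0.3], [0, 0, 0, 0, -1, 0, -0.3], [0, 0, 0, 0, -1, 0, -0.3], [0, 0, 0, 0, -1, 0, -0.3], [0, 0, 0, 0, -1, 0, -0.3], [0, 0, 0, 0, -1, 0, -0.3], [0, 0, 0, 0, -1, 0, -0.3], [0, 0, 0, 0, -1, 0, -0.3], [0, 0, 0, 0, -1, 0, -0.3], [0, 0, 0, 0, 0, 0, -0.3]]
  ]
}}

```text
t: 63.02
eef_pos: [0.4737, 0.3062, 0.4107]
ee_rot: [3.141, 0.0, -0.06]
force: [0.9, 0.1, 0.0]
width: 0.0307
```

Run:
```python
from h import *
im,d=snap('top');a=cv2.resize(im[165:285,190:390],None,fx=4,fy=4,interpolation=cv2.INTER_CUBIC);cv2.imwrite('pics/t29.png',a[:,:,::-1])
im,d=snap('side');a=cv2.resize(im[110:270,180:340],None,fx=3.7,fy=3.7,interpolation=cv2.INTER_CUBIC);cv2.imwrite('pics/s29.png',a[:,:,::-1])
m=arm.camera_model('side');T=np.array(m['world_from_camera']);K=np.array(m['camera_matrix'])
print(arm.get_state()['t'])
```

```text
63.125
```

View pics/t29.png

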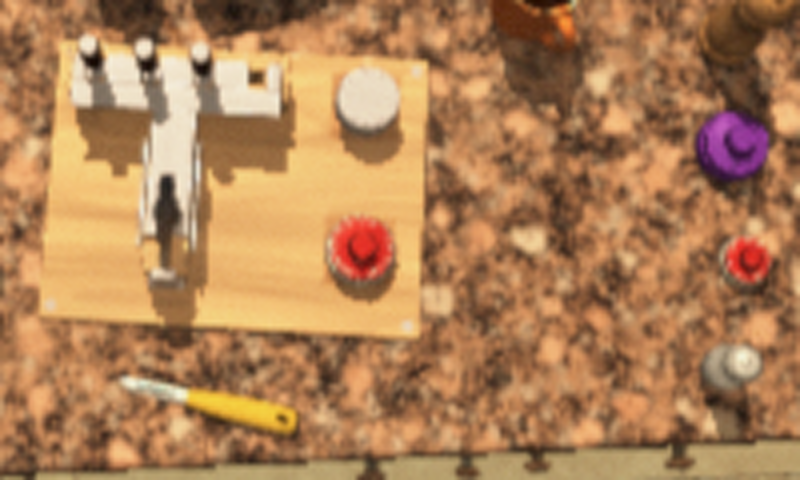

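View pics/s29.png

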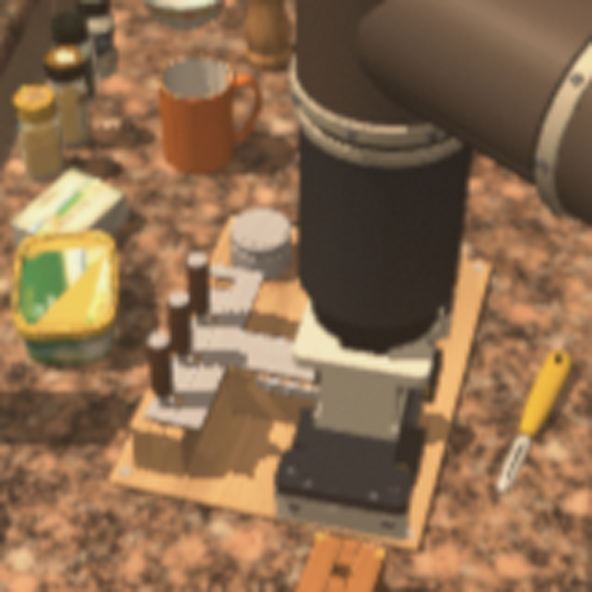

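Run:
```python
from h import *
O=np.array([.5672,-.0147]);ex=np.array([np.cos(CY),np.sin(CY)]);ey=np.array([-ex[1],ex[0]])
for n,c,r,z in [('tin',368,98,.052),('timer',362,247,.058)]:
    q=atz('top',165+r/4,190+c/4,z)[:2]-O;print(n,(q@ex).round(4),(q@ey).round(4))
arm.job_done()
```

```text
tin 0.067 -0.1222
timer -0.0747 -0.1222
the job is handed in; nothing more can be done
```

I finished the job and handed it in at about 63 s; the hand-in gives no verdict.

- **Skewers:** Three skewers were in the holder. They now stand in sockets 1, 2 and 3, with socket 0 empty. Each went down to within about 1 mm of its height in the holder and met an upward force at the end. The pink look-alikes were not touched.
- **Timer and tin:** The larger red timer (67 mm across) is on the near cork square. The purple one and the small red one were left. The tin had been knocked a few centimetres aside, so I measured it again before picking it up, and it now stands on the far square. In the last top view both are within about 3 mm of their squares' centres. An earlier wrist-camera reading put the timer about 6 mm off sideways, or 3–4 mm after correcting for that camera's offset.
- **Comb and knob:** I pushed the comb 30 mm until the force rose to about 13 N at its stop. While holding it there I turned the knob until the turning force rose at its end stop. After release, the grip lies along the caddy's x to within 0.01 rad. The lug rests on the latch post and the comb has stayed home round the skewer necks.
- **Mug:** I never moved it, and the last views show it where it was.

The wrist camera read about 2 mm to one side. I allowed for this by lining up the skewer tips with the sockets in the picture.

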